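Swing out the folding crank and wind the lens to the red flag

ROBOT

A 6-joint arm with a two-finger parallel gripper is mounted at the origin on a cart in front of the work surface, level with it; the furniture and walls round the work are solid. World frame = base frame: x ahead of the robot, y to its left, z up, the work surface at z = 0. Lengths are in m, angles in rad, forces in N, time in s.
With the tool pointing down it reaches from about 0.25 to 0.775 m from the base axis. Payload 4 kg.
Tool frame: the origin (TCP) lies where the fingers leave the gripper's body, on its centre line; the fingertips stand 97 mm ahead of it and the grasp point (between the pads) lies 78 mm ahead of it; z points along the fingers, y is the line along which they close (so a half turn about z gives the same grasp; the last joint's range is limited). The gripper opens to 94 mm and grips with 3 to 60 N. Pads are 16 mm wide; open, the fingers measure 119 mm over their backs; the gripper's body (75 mm by 177 mm) begins 78 mm behind the grasp point.
Start: joints at [1.103, 0.087, 1.371, -0, 1.684, -0.103], TCP at [0.196, 0.514, 0.303] pointing down, gripper open.
Joint ranges: [-3.1, 3.1], [-0.76, 2.03], [0.27, 2.55], [-1.08, 4.22], [0.17, 2.65], [-2.57, 2.57]. Speed limits (rad/s): [2.79, 2.79, 3.14, 3.14, 3.14, 3.14].

INTERFACE

Orientations are given as [roll, pitch, yaw] about the fixed x, y, z axes, in that order (R = Rz(yaw) Ry(pitch) Rx(roll)).
In Python, from bench import robot, eyes gives the robot as it stands. The module is installed in compiled form; this text tells all that it offers.
- The arm moves only by the tool carry_out, never from a script. Its argument "deltas" is a list of rows, each an object of numbers: "dx", "dy", "dz": the shift along the tool's x, y, z each as a share of 0.02 m, from -1 to 1; "wx", "wy", "wz": the turn, a rotation vector about the tool's x, y, z each as a share of 0.12 rad, from -1 to 1; "gripper": the closure in counts, from 0 (fully open) to 255 (shut). In form: [{"dx": .., "dy": .., "dz": .., "wx": .., "wy": .., "wz": .., "gripper": ..}, ...]. A call has 1 to 20 rows; each row shifts and turns the commanded pose from where the row before left it, along the tool's axes as they then stand; what a row does not reach is not made up. A row lasts 1/12 s, in which the tool goes at most 41.7 mm and 7.16 degrees, less where a joint would pass 70% of its speed; a pose out of reach is approached as far as the arm can. A call with a number of a shift or a turn outside -1 to 1 is refused whole. A call with a gripper value outside its range is refused whole. The fingers move at their own pace and stop on an object; the grip force is fixed at half the most. Time passes only in rows, so rows that do not move let the fingers close. It gives the time, the measured TCP pose, the force, the opening and the grip force at its end, in the units of the state.
- robot.get_obs(): the state, without advancing time (a new reading comes with each control period).
- eyes.snapshot(name): name is "side" or "top" or "wrist"; returns the picture (400x640x3 uint8, red, green, blue); there is no depth.
- eyes.get_calibration(name): a dict with "fovy" (degrees; the focal length in pixels is half the picture's height over the tangent of half this angle, whatever the lens; pixels are square), "cx", "cy" (the principal point, pixels), "R" (3x3) and "t" (3): a world point X has camera coordinates R X + t. Camera axes: x right, y down, z forward; pixel columns grow to the right and rows downward; lengths in m; the calibration is good to about 2 mm. A picture is of the moment at which its call begins: read the wrist's pose just before it. get_calibration takes no time and is no camera call; for the wrist camera it gives the pose at the moment of the call.
- robot.close_job(): hands the job in; it is judged then, once.
The state is a dict: "time": time; "joint_positions": joint angles; "qvel": joint speeds; "joint_torque": joint torques, N m; "tool_pos": TCP position; "ee_rot": TCP orientation; "wrist_force": force on the tool from outside, world axes, zero at the start; "wrist_torque": the same for the moment, N m; "width": finger opening in m; "finger_force": force on a finger pad.
Only numpy, scipy, OpenCV 4.12 (cv2) and the standard library are available. Lean on these libraries where they do the work, as an engineer would, in place of code of your own. Each camera call takes 0.05 s, during which the arm holds its last target. There are 200 camera calls.

TASK

Swing the folded crank handle of the sloping hand wheel right out until its spring latch clicks in behind it, then crank the wheel clockwise to wind the lens carriage along its rail until its yellow pointer stands in line with the red flag. Move the carriage with the crank only; do not bump the readout pod that overhangs the wheel and do not knock the bottle or the vials about, and leave the crank out and latched.

Things in the scene. Friction and masses are not known exactly. Their poses are not given: they have to be found in the camera images.
- stand: The lens stand, fixed to the bench (placed and turned differently each time): dark steel foot 230x150 mm, a blue gear head whose face slopes 30 deg (it faces up and towards the robot), and an aluminium scale rail that runs to its left. Origin on the bench right under the hand wheel's centre; x points away from the operator, y to the operator's left along the rail, z up
- wheel_axis (a point): Centre of the hand wheel's axis at the height of the crank's hinge: in the stand's frame at (0, 0, 150) mm. Axes as the stand's. The wheel's axis points out of the sloping face along (-sin 30, 0, cos 30 deg) in the stand's frame; 'up the slope' is (cos 30, 0, sin 30 deg). The aluminium wheel disc, 124 mm across, has its face 26 mm below this point (measured along the axis)
- crank_wheel (a joint): Turn of the hand wheel, rad: 0 = parked, with the crank's hinge at the top of the slope; grows clockwise as seen by the operator facing the wheel (the hinge goes from the top to the right, bottom, left), to 9.0. While the crank is folded, its orange tail sits in a steel fork at the top of the slope and locks the wheel; it comes free at about 1.2 rad of crank_handle. Rubbing friction about 0.22 N m; it stays where it is left. One turn moves the carriage 100 mm
- crank_handle (a joint): Swing of the folding crank, rad: 0 = folded flat, lying from its hinge across the wheel's centre (hinge 70 mm from the wheel's axis, hinge line along the wheel's tangent); 1.57 = standing straight out of the wheel, parallel to its axis; stop at 1.60. It stays where it is left (friction 0.09 N m). Beyond about 1.51 a brass spring pawl snaps behind its tail and it cannot fold back; friction and pawl together need some 2 to 5 N at the grip
- latch_pawl (a joint): Spring pawl on the wheel below the hinge, m: 0 = up (its home, both before and after latching), about 0.006 while the tail rides over it; it moves by itself
- grip (a point): Middle of the crank's black grip, on its centre line, 60 mm from the hinge. The grip is a round sleeve of 22 mm diameter, 67 mm long (25 to 92 mm from the hinge), that spins freely on the crank, so a hand may keep its orientation while cranking. Folded, its centre line is 26 mm above the wheel's face. Axes: x from the grip towards the hinge, y along the hinge line (the stand's y while parked)
- lens_carriage: Aluminium carriage 62x56x20 mm on the rail, carrying a black lens on a post (120 mm tall, its top 190 mm above the bench). Origin under its middle, at (50, 130 + travel, 50) mm in the stand's frame; travel is 0 at the start and grows to the operator's left (the stand's +y), geared to the wheel: 15.9 mm per rad of crank_wheel, up to 143 mm
- pointer (a point): The yellow pointer on the front of the lens carriage: at (16, 130 + travel, 40) mm in the stand's frame
- flag: Index clamp with an upright red flag, 10 mm wide, fixed at the front of the rail at (6, 180 to 255, 0) mm in the stand's frame, differently each time. Origin under its middle; y along the rail
- readout_pod: Black readout box 66x150x78 mm (x, y, z in the stand's frame) on a mast; origin 100 mm below its centre, at (41, 0, 400) mm in the stand's frame, so that it overhangs the upper half of the wheel with its underside 461 mm above the bench
- amber_bottle: Bystander: amber bottle with black cap, 52 mm across, 98 mm tall, stands on the bench; origin under its middle
- black_cap_vial: Bystander: clear vial with black cap, 37 mm across, 70 mm tall; origin under its middle
- white_cap_vial: Bystander: clear vial with white cap, 27 mm across, 57 mm tall; origin under its middle

How it is judged:
By the outcome, as a careful person would: the job done as asked, in the order asked, and still so for the second after the job is handed in, with the robot touching nothing.
It also fails if it takes over 64 s, if anything falls off the work surface, if the arm or the gripper's body presses on something with over 40 N, if the wrist force passes 120 N, or if a joint passes its speed limit or range.

## Working session

There is one attempt and no reset: what is moved stays moved. The work goes in short steps, Python scripts to look and compute and a tool call to move; the robot and the scene stay as the last step left them, time stands still between calls to the robot, and variables do not carry over. Pictures are saved under pics/ and viewed, at most 10 in all, crops included, and the job is handed in when it is done.

Besides the shell and the picture viewer there is one more tool, called after "Call:" by a JSON object that holds its "name" and its "arguments", one argument or row to a line. carry_out: Moves the arm, as the interface text tells. Shift numbers are shares of 0.02 m and turn numbers shares of 0.12 rad, none past 1 either way. Its arguments: {"type":"object","properties":{"deltas":{"type":"array","items":{"type":"object","properties":{"dx":{"type":"number"},"dy":{"type":"number"},"dz":{"type":"number"},"wx":{"type":"number"},"wy":{"type":"number"},"wz":{"type":"number"},"gripper":{"type":"number"}}}}},"required":["deltas"]}

```bash
mkdir -p pics; python3 - <<'E'
from bench import robot, eyes
import cv2,numpy as np
ims=[]
for n in ["side","top"]:
    c=eyes.get_calibration(n); print(n,{k:np.round(v,4).tolist() for k,v in c.items()})
    cv2.imwrite(f"pics/{n}0.png",eyes.snapshot(n)[:,:,::-1])
o=robot.get_obs(); print({k:np.round(v,3).tolist() for k,v in o.items()})
E
```

```text
side {'fovy': 57.043, 'cx': 322.5548, 'cy': 199.7572, 'R': [[0.8401, -0.5424, -0.0056], [-0.2768, -0.4199, -0.8643], [0.4664, 0.7277, -0.5029]], 't': [-0.5433, 0.3136, 1.1743]}
top {'fovy': 53.6952, 'cx': 315.5842, 'cy': 197.9613, 'R': [[0.0073, -1.0, 0.004], [-0.9927, -0.0077, -0.1201], [0.1201, -0.0031, -0.9928]], 't': [-0.117, 0.5671, 1.4781]}
{'time': 0.1, 'joint_positions': [1.103, 0.088, 1.372, 0.0, 1.684, -0.103], 'qvel': [-0.001, -0.002, -0.002, -0.001, 0.0, 0.001], 'joint_torque': [0.002, -34.125, -30.33, 0.072, 0.03, -0.0], 'tool_pos': [0.196, 0.514, 0.302], 'ee_rot': [-3.14, -0.0, 2.777], 'wrist_force': [-0.355, 0.012, -0.066], 'wrist_torque': [0.011, -0.012, -0.037], 'finger_force': 0.0, 'width': 0.094}
```

View pics/side0.png

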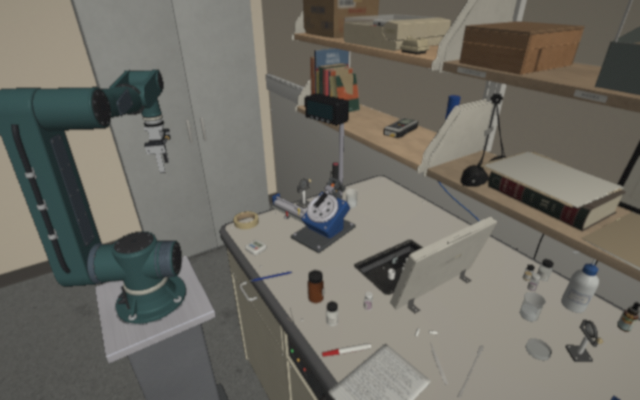

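View pics/top0.png

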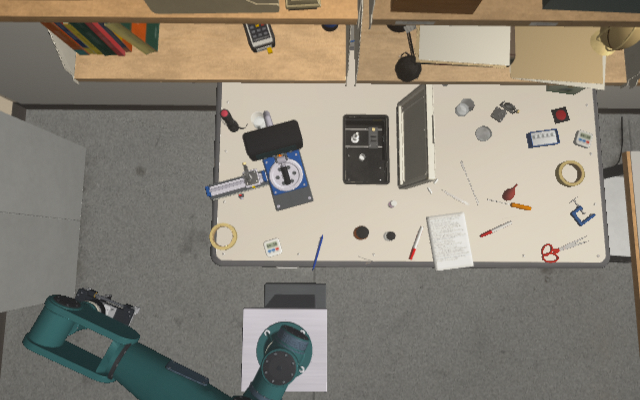

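```bash
python3 - <<'E'
import cv2,numpy as np
a=cv2.imread("pics/top0.png")[100:220,195:325]; b=cv2.imread("pics/side0.png")[150:260,220:370]
a=cv2.resize(a,None,fx=4,fy=4,interpolation=cv2.INTER_CUBIC);b=cv2.resize(b,None,fx=1.8*1.0,fy=1.8,interpolation=cv2.INTER_CUBIC)
c=np.zeros((480,520+270,3),np.uint8);c[:480,:520]=a;c[:b.shape[0],520:520+b.shape[1]]=b
cv2.imwrite("pics/crop0.png",c)
E
```

```text
(no output)
```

View pics/crop0.png

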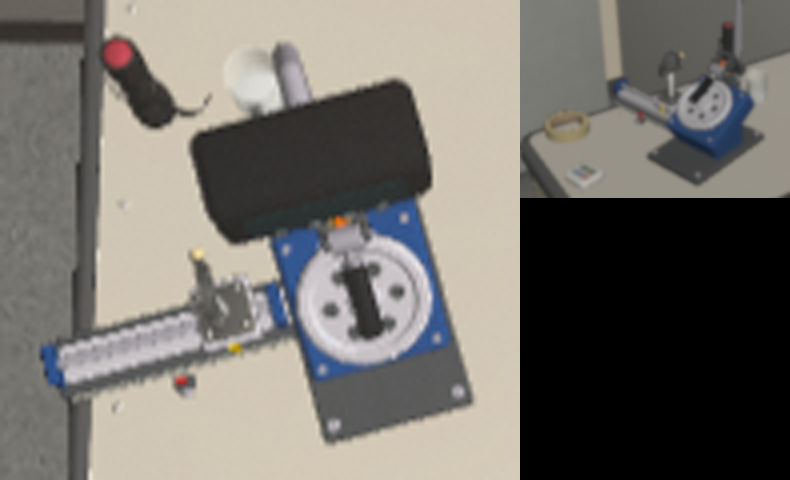

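Crop shows the disc centre at top-view pixel (286,174.8), the pointer at (253.8,187), the red flag at (240.8,195.5), and foot front corners at (276.8,210) and (312.8,200.3). The stand is yawed by about 15°.

```bash
cat > h.py <<'E'
import numpy as np
from scipy.optimize import least_squares
from scipy.spatial.transform import Rotation as Rn
def proj(c,X):
    X=np.atleast_2d(X)@np.array(c["R"]).T+np.array(c["t"]); f=200/np.tan(np.radians(c["fovy"])/2)
    return np.c_[c["cx"]+f*X[:,0]/X[:,2], c["cy"]+f*X[:,1]/X[:,2]]
def S2W(p,X): # stand (x,y,yaw), X in mm
    return Rn.from_euler('z',p[2]).apply(np.atleast_2d(X)/1000)+[p[0],p[1],0]
E
python3 - <<'E'
from h import *
from bench import robot, eyes
c=eyes.get_calibration("top")
px=np.array([[286,174.8],[253.8,187],[276.8,210],[312.8,200.3]])
def r(p):
    X=S2W(p,[[13,0,127.5],[16,130,44],[p[3],75,8],[p[3],-75,8]]); return (proj(c,X)-px).ravel()
s=least_squares(r,[.6,0,.26,-100],x_scale=[.1,.1,.1,50]); print(s.x,s.fun.round(2))
p=s.x[:3]
for y in range(180,260,15): print(y,proj(c,S2W(p,[[6,y,60]])).round(1))
w=eyes.get_calibration("wrist"); o=robot.get_obs(); Rt=Rn.from_euler('xyz',o["ee_rot"]).as_matrix()
R=np.array(w["R"]); print(w["fovy"],w["cx"],w["cy"],"cam in tool",(Rt.T@(-R.T@w["t"]-o["tool_pos"])).round(4),"axes",(R@Rt).round(3))
E
```

```text
[ 6.27604824e-01 -7.69932052e-03  2.78069665e-01 -8.86960951e+01] [-0.21  0.02  0.4  -0.06 -0.72  0.3   0.54 -0.26]
180 [[241.4 192.3]]
195 [[237.5 193.4]]
210 [[233.6 194.5]]
225 [[229.8 195.5]]
240 [[225.9 196.6]]
255 [[222.  197.6]]
65.37850359714454 322.5073514353773 196.25507636359637 cam in tool [ 0.068  -0.0011 -0.0823] axes [[-0.     1.    -0.001]
 [-0.971 -0.    -0.239]
 [-0.239  0.001  0.971]]
```

```bash
cat >> h.py <<'E'
P=[0.6276,-0.0077,0.278]
def stand_pose(): return np.array(P)
def tool_target(u,y,h,alpha=0.,p=None):
    """grasp point at u upslope, y left, h along axis from wheel_axis (mm); tool z = -a turned alpha towards u"""
    p=stand_pose() if p is None else p
    s=np.sin(np.pi/6);k=np.cos(np.pi/6)
    a=np.array([-s,0,k]);U=np.array([k,0,s])
    z=-a*np.cos(alpha)+U*np.sin(alpha); Y=np.array([0,1.,0]); x=np.cross(Y,z)
    Rs=Rn.from_euler('z',p[2]).as_matrix()
    R=Rs@np.c_[x,Y,z]
    g=S2W(p,[U*u+Y*y+a*h+np.array([0,0,150])])[0]
    return g-R[:,2]*.078,R
def plan(p0,R0,p1,R1,step=.02,N=None):
    w=Rn.from_matrix(R0.T@R1).as_rotvec(); d=p1-p0
    N=N or max(1,int(np.ceil(max(np.linalg.norm(d)/step,np.abs(w).max()/.12))))
    while 1:
        A=sum(R0@Rn.from_rotvec(w*k/N).as_matrix() for k in range(N)); v=np.linalg.solve(A,d)
        if np.abs(v).max()<=.02: break
        N+=1
    print(N,"rows  d",(v/.02).round(3),"w",(w/N/.12).round(3))
def cur():
    from bench import robot
    o=robot.get_obs(); return np.array(o["tool_pos"]),Rn.from_euler('xyz',o["ee_rot"]).as_matrix(),o
E
python3 - <<'E'
from h import *
p,R,o=cur(); t,Rt=tool_target(-20,0,190); print(t); plan(p,R,t,Rt)
E
```

```text
[ 0.48208926 -0.04922734  0.37209481]
32 rows  d [-0.525 -0.862 -0.004] w [-0.044 -0.132 -0.163]
```

Call:
{"name": "carry_out", "arguments": {
  "deltas": [
    {"dx":-0.525,"dy":-0.862,"wx":-0.044,"wy":-0.132,"wz":-0.163,"gripper":0},
    {"dx":-0.525,"dy":-0.862,"wx":-0.044,"wy":-0.132,"wz":-0.163,"gripper":0},
    {"dx":-0.525,"dy":-0.862,"wx":-0.044,"wy":-0.132,"wz":-0.163,"gripper":0},
    {"dx":-0.525,"dy":-0.862,"wx":-0.044,"wy":-0.132,"wz":-0.163,"gripper":0},
    {"dx":-0.525,"dy":-0.862,"wx":-0.044,"wy":-0.132,"wz":-0.163,"gripper":0},
    {"dx":-0.525,"dy":-0.862,"wx":-0.044,"wy":-0.132,"wz":-0.163,"gripper":0},
    {"dx":-0.525,"dy":-0.862,"wx":-0.044,"wy":-0.132,"wz":-0.163,"gripper":0},
    {"dx":-0.525,"dy":-0.862,"wx":-0.044,"wy":-0.132,"wz":-0.163,"gripper":0},
    {"dx":-0.525,"dy":-0.862,"wx":-0.044,"wy":-0.132,"wz":-0.163,"gripper":0},
    {"dx":-0.525,"dy":-0.862,"wx":-0.044,"wy":-0.132,"wz":-0.163,"gripper":0},
    {"dx":-0.525,"dy":-0.862,"wx":-0.044,"wy":-0.132,"wz":-0.163,"gripper":0},
    {"dx":-0.525,"dy":-0.862,"wx":-0.044,"wy":-0.132,"wz":-0.163,"gripper":0},
    {"dx":-0.525,"dy":-0.862,"wx":-0.044,"wy":-0.132,"wz":-0.163,"gripper":0},
    {"dx":-0.525,"dy":-0.862,"wx":-0.044,"wy":-0.132,"wz":-0.163,"gripper":0},
    {"dx":-0.525,"dy":-0.862,"wx":-0.044,"wy":-0.132,"wz":-0.163,"gripper":0},
    {"dx":-0.525,"dy":-0.862,"wx":-0.044,"wy":-0.132,"wz":-0.163,"gripper":0}
  ]
}}

```text
invalid input
```

Call:
{"name": "carry_out", "arguments": {
  "deltas": [
    {"dx":-0.525,"dy":-0.862,"wx":-0.044,"wy":-0.132,"wz":-0.163,"gripper":0},
    {"dx":-0.525,"dy":-0.862,"wx":-0.044,"wy":-0.132,"wz":-0.163,"gripper":0},
    {"dx":-0.525,"dy":-0.862,"wx":-0.044,"wy":-0.132,"wz":-0.163,"gripper":0},
    {"dx":-0.525,"dy":-0.862,"wx":-0.044,"wy":-0.132,"wz":-0.163,"gripper":0},
    {"dx":-0.525,"dy":-0.862,"wx":-0.044,"wy":-0.132,"wz":-0.163,"gripper":0},
    {"dx":-0.525,"dy":-0.862,"wx":-0.044,"wy":-0.132,"wz":-0.163,"gripper":0},
    {"dx":-0.525,"dy":-0.862,"wx":-0.044,"wy":-0.132,"wz":-0.163,"gripper":0},
    {"dx":-0.525,"dy":-0.862,"wx":-0.044,"wy":-0.132,"wz":-0.163,"gripper":0},
    {"dx":-0.525,"dy":-0.862,"wx":-0.044,"wy":-0.132,"wz":-0.163,"gripper":0},
    {"dx":-0.525,"dy":-0.862,"wx":-0.044,"wy":-0.132,"wz":-0.163,"gripper":0},
    {"dx":-0.525,"dy":-0.862,"wx":-0.044,"wy":-0.132,"wz":-0.163,"gripper":0},
    {"dx":-0.525,"dy":-0.862,"wx":-0.044,"wy":-0.132,"wz":-0.163,"gripper":0},
    {"dx":-0.525,"dy":-0.862,"wx":-0.044,"wy":-0.132,"wz":-0.163,"gripper":0},
    {"dx":-0.525,"dy":-0.862,"wx":-0.044,"wy":-0.132,"wz":-0.163,"gripper":0},
    {"dx":-0.525,"dy":-0.862,"wx":-0.044,"wy":-0.132,"wz":-0.163,"gripper":0},
    {"dx":-0.525,"dy":-0.862,"wx":-0.044,"wy":-0.132,"wz":-0.163,"gripper":0},
    {"gripper":0},
    {"gripper":0}
  ]
}}

```text
invalid input
```

```bash
python3 - <<'E'
from h import *
from bench import eyes
import cv2
p,R,o=cur(); print(o["time"],p.round(4),np.round(o["joint_positions"],3),o["wrist_force"])
t,Rt=tool_target(-20,0,190); plan(p,R,t,Rt)
c=eyes.get_calibration("wrist"); im=eyes.snapshot("wrist")
np.savez("w1.npz",**{k:np.array(v) for k,v in c.items()})
print(proj(c,S2W(stand_pose(),[[13,0,127.5],[16,130,44],[6,180,60]])).round(1))
cv2.imwrite("pics/w1.png",im[:,:,::-1])
E
```

```text
0.1 [0.1961 0.5135 0.3016] [ 1.103  0.088  1.372  0.     1.684 -0.103] [-0.35460347  0.01228707 -0.06636558]
32 rows  d [-0.525 -0.862 -0.004] w [-0.044 -0.132 -0.163]
[[ 75.7 643.7]
 [178.6 522.4]
 [194.4 517.3]]
```

View pics/w1.png

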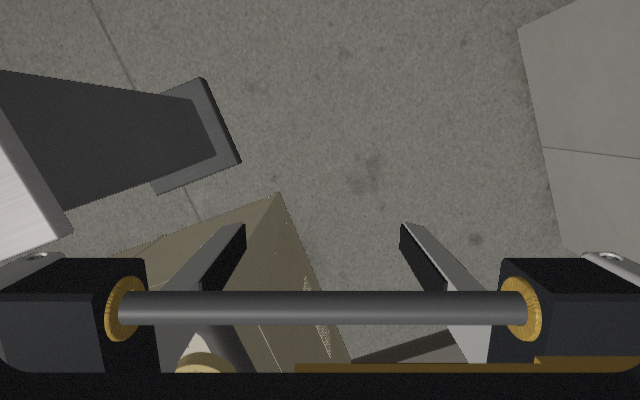

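The wrist picture still shows the floor and the open fingers from the start pose, so nothing moved. The rows were refused, probably because `dz` was missing. I'll send all the keys.

Call:
{"name": "carry_out", "arguments": {
  "deltas": [
    {"dx":-0.525,"dy":-0.862,"dz":0,"wx":-0.044,"wy":-0.132,"wz":-0.163,"gripper":0},
    {"dx":-0.525,"dy":-0.862,"dz":0,"wx":-0.044,"wy":-0.132,"wz":-0.163,"gripper":0},
    {"dx":-0.525,"dy":-0.862,"dz":0,"wx":-0.044,"wy":-0.132,"wz":-0.163,"gripper":0},
    {"dx":-0.525,"dy":-0.862,"dz":0,"wx":-0.044,"wy":-0.132,"wz":-0.163,"gripper":0},
    {"dx":-0.525,"dy":-0.862,"dz":0,"wx":-0.044,"wy":-0.132,"wz":-0.163,"gripper":0},
    {"dx":-0.525,"dy":-0.862,"dz":0,"wx":-0.044,"wy":-0.132,"wz":-0.163,"gripper":0},
    {"dx":-0.525,"dy":-0.862,"dz":0,"wx":-0.044,"wy":-0.132,"wz":-0.163,"gripper":0},
    {"dx":-0.525,"dy":-0.862,"dz":0,"wx":-0.044,"wy":-0.132,"wz":-0.163,"gripper":0},
    {"dx":-0.525,"dy":-0.862,"dz":0,"wx":-0.044,"wy":-0.132,"wz":-0.163,"gripper":0},
    {"dx":-0.525,"dy":-0.862,"dz":0,"wx":-0.044,"wy":-0.132,"wz":-0.163,"gripper":0},
    {"dx":-0.525,"dy":-0.862,"dz":0,"wx":-0.044,"wy":-0.132,"wz":-0.163,"gripper":0},
    {"dx":-0.525,"dy":-0.862,"dz":0,"wx":-0.044,"wy":-0.132,"wz":-0.163,"gripper":0},
    {"dx":-0.525,"dy":-0.862,"dz":0,"wx":-0.044,"wy":-0.132,"wz":-0.163,"gripper":0},
    {"dx":-0.525,"dy":-0.862,"dz":0,"wx":-0.044,"wy":-0.132,"wz":-0.163,"gripper":0},
    {"dx":-0.525,"dy":-0.862,"dz":0,"wx":-0.044,"wy":-0.132,"wz":-0.163,"gripper":0},
    {"dx":-0.525,"dy":-0.862,"dz":0,"wx":-0.044,"wy":-0.132,"wz":-0.163,"gripper":0}
  ]
}}

```text
time: 1.48
tool_pos: [0.299, 0.2084, 0.3153]
ee_rot: [3.097, 0.263, 3.087]
wrist_force: [0.8, 0.3, -0.5]
width: 0.0942
finger_force: 0.0
```

Call:
{"name": "carry_out", "arguments": {
  "deltas": [
    {"dx":-0.525,"dy":-0.862,"dz":0,"wx":-0.044,"wy":-0.132,"wz":-0.163,"gripper":0},
    {"dx":-0.525,"dy":-0.862,"dz":0,"wx":-0.044,"wy":-0.132,"wz":-0.163,"gripper":0},
    {"dx":-0.525,"dy":-0.862,"dz":0,"wx":-0.044,"wy":-0.132,"wz":-0.163,"gripper":0},
    {"dx":-0.525,"dy":-0.862,"dz":0,"wx":-0.044,"wy":-0.132,"wz":-0.163,"gripper":0},
    {"dx":-0.525,"dy":-0.862,"dz":0,"wx":-0.044,"wy":-0.132,"wz":-0.163,"gripper":0},
    {"dx":-0.525,"dy":-0.862,"dz":0,"wx":-0.044,"wy":-0.132,"wz":-0.163,"gripper":0},
    {"dx":-0.525,"dy":-0.862,"dz":0,"wx":-0.044,"wy":-0.132,"wz":-0.163,"gripper":0},
    {"dx":-0.525,"dy":-0.862,"dz":0,"wx":-0.044,"wy":-0.132,"wz":-0.163,"gripper":0},
    {"dx":-0.525,"dy":-0.862,"dz":0,"wx":-0.044,"wy":-0.132,"wz":-0.163,"gripper":0},
    {"dx":-0.525,"dy":-0.862,"dz":0,"wx":-0.044,"wy":-0.132,"wz":-0.163,"gripper":0},
    {"dx":-0.525,"dy":-0.862,"dz":0,"wx":-0.044,"wy":-0.132,"wz":-0.163,"gripper":0},
    {"dx":-0.525,"dy":-0.862,"dz":0,"wx":-0.044,"wy":-0.132,"wz":-0.163,"gripper":0},
    {"dx":-0.525,"dy":-0.862,"dz":0,"wx":-0.044,"wy":-0.132,"wz":-0.163,"gripper":0},
    {"dx":-0.525,"dy":-0.862,"dz":0,"wx":-0.044,"wy":-0.132,"wz":-0.163,"gripper":0},
    {"dx":-0.525,"dy":-0.862,"dz":0,"wx":-0.044,"wy":-0.132,"wz":-0.163,"gripper":0},
    {"dx":-0.525,"dy":-0.862,"dz":0,"wx":-0.044,"wy":-0.132,"wz":-0.163,"gripper":0},
    {"dx":0,"dy":0,"dz":0,"wx":0,"wy":0,"wz":0,"gripper":0},
    {"dx":0,"dy":0,"dz":0,"wx":0,"wy":0,"wz":0,"gripper":0}
  ]
}}

```text
time: 2.98
tool_pos: [0.4821, -0.0499, 0.3697]
ee_rot: [3.139, 0.524, -2.868]
wrist_force: [0.9, 0.2, 0.3]
width: 0.0938
finger_force: 0.0
```

```bash
python3 - <<'E'
from h import *
from bench import eyes
import cv2
p,R,o=cur(); print(o["time"],p.round(4),np.round(o["joint_positions"],3),o["wrist_force"])
t,Rt=tool_target(-20,0,190); plan(p,R,t,Rt)
c=eyes.get_calibration("wrist"); im=eyes.snapshot("wrist")
np.savez("w1.npz",**{k:np.array(v) for k,v in c.items()})
print(proj(c,S2W(stand_pose(),[[13,0,127.5],[16,130,44],[6,180,60]])).round(1))
cv2.imwrite("pics/w2.png",im[:,:,::-1])
E
```

```text
2.9833 [ 0.4821 -0.0499  0.3697] [-0.384 -0.326  1.676  0.319  1.375 -2.225] [0.86524765 0.22054177 0.29890495]
1 rows  d [-0.066  0.031 -0.1  ] w [ 0.001  0.    -0.034]
[[324.2 194.5]
 [414.4 155.5]
 [454.7 156.4]]
```

View pics/w2.png

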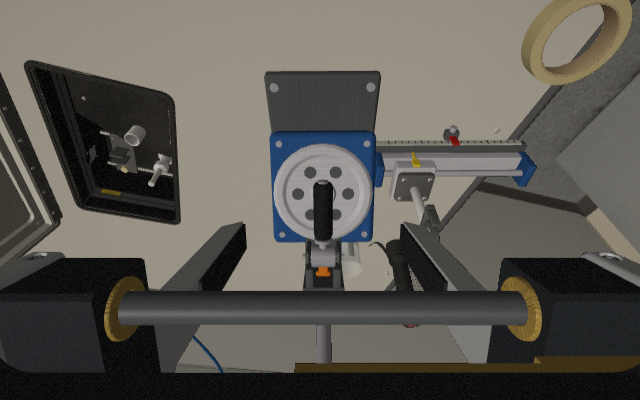

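The wrist view shows the disc centre at about (323,193), against a predicted (324,194.5). The folded grip runs from (323,180) to (323,240), the pointer is near (415,158) and the flag near (454,141). The pose estimate is good to about 2 mm, so I'll approach with the tool tilted toward the slope.

```bash
sed -i 's/def tool_target(u,y,h,alpha=0.,p=None)/def tool_target(u,y,h,alpha=0.,p=None,reach=.083)/; s/R\[:,2\]\*.078/R[:,2]*reach/' h.py
python3 - <<'E'
from h import *
p,R,o=cur(); t,Rt=tool_target(0,0,55,.7); plan(p,R,t,Rt)
t2,R2=tool_target(0,0,0,.7); plan(t,Rt,t2,R2,step=.012)
E
```

```text
8 rows  d [ 0.479 -0.002  0.836] w [-0.    -0.729 -0.003]
5 rows  d [0.354 0.    0.421] w [0. 0. 0.]
```

Call:
{"name": "carry_out", "arguments": {
  "deltas": [
    {"dx":0.479,"dy":0,"dz":0.836,"wx":0,"wy":-0.729,"wz":-0.003,"gripper":0},
    {"dx":0.479,"dy":0,"dz":0.836,"wx":0,"wy":-0.729,"wz":-0.003,"gripper":0},
    {"dx":0.479,"dy":0,"dz":0.836,"wx":0,"wy":-0.729,"wz":-0.003,"gripper":0},
    {"dx":0.479,"dy":0,"dz":0.836,"wx":0,"wy":-0.729,"wz":-0.003,"gripper":0},
    {"dx":0.479,"dy":0,"dz":0.836,"wx":0,"wy":-0.729,"wz":-0.003,"gripper":0},
    {"dx":0.479,"dy":0,"dz":0.836,"wx":0,"wy":-0.729,"wz":-0.003,"gripper":0},
    {"dx":0.479,"dy":0,"dz":0.836,"wx":0,"wy":-0.729,"wz":-0.003,"gripper":0},
    {"dx":0.479,"dy":0,"dz":0.836,"wx":0,"wy":-0.729,"wz":-0.003,"gripper":0},
    {"dx":0,"dy":0,"dz":0,"wx":0,"wy":0,"wz":0,"gripper":0},
    {"dx":0,"dy":0,"dz":0,"wx":0,"wy":0,"wz":0,"gripper":0}
  ]
}}

```text
time: 3.87
tool_pos: [0.5241, 0.0332, 0.2782]
ee_rot: [-3.133, 1.129, -2.95]
wrist_force: [0.1, 0.2, 0.5]
width: 0.0939
finger_force: 0.0
```

```bash
python3 - <<'E'
from h import *
from bench import eyes
import cv2
p,R,o=cur(); print(o["time"],p.round(4),np.round(o["joint_positions"],3),o["wrist_force"])
t2,R2=tool_target(0,0,0,.7); plan(p,R,t2,R2,step=.012)
c=eyes.get_calibration("wrist"); im=eyes.snapshot("wrist")
k=.866;s=.5
print(proj(c,S2W(stand_pose(),[[13,0,127.5],[45*k,0,150+45*s],[-22*k,0,150-22*s]])).round(1))
cv2.imwrite("pics/w3.png",im[:,:,::-1])
E
```

```text
3.8667 [0.5241 0.0332 0.2782] [-0.218 -0.426  2.148  0.871  0.478 -2.566] [0.06269337 0.15104776 0.48788928]
11 rows  d [ 0.395 -0.305  0.234] w [-0.067 -0.071 -0.025]
[[247.1  89. ]
 [255.  158.2]
 [229.4  78.5]]
```

View pics/w3.png

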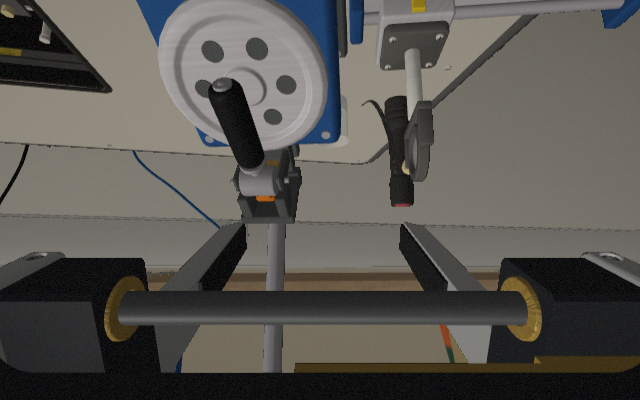

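The view shows the grip at (210,85)–(265,170), skewed in the frame: joint 6 is at its limit (-2.566), so the arm fell short of the pose. I'll fit a kinematic model from the readings and check joint room for candidate tilts and for the half-turned grasp.

```bash
cat > kin.py <<'E'
from h import *
D=[([1.103,.088,1.372,0,1.684,-.103],[.1961,.5135,.3016],[-3.14,0,2.777]),
([-.384,-.326,1.676,.319,1.375,-2.225],[.4821,-.0499,.3697],[3.139,.524,-2.868]),
([-.218,-.426,2.148,.871,.478,-2.566],[.5241,.0332,.2782],[-3.133,1.129,-2.95])]
E=lambda s,*v: Rn.from_euler(s,v if len(v)>1 else v[0])
def fk(q,k):
    R1=E('z',q[0]); Ra=R1*E('y',q[1]); Rb=Ra*E('y',q[2]); # forearm along its own z when q=0
    Rw=Rb*E('z',k[6]*q[3])*E('y',q[4]); Rt=Rw*E('z',k[7]*q[5]+k[8])
    p=R1.apply([k[0],0,k[1]])+Ra.apply([0,0,k[2]])+Rb.apply([k[3],0,k[4]])+Rt.apply([0,0,k[5]])
    return p,Rt
def fit():
    best=None
    for s4 in(1,-1):
      for s6 in(1,-1):
        def r(k):
            k=np.r_[k[:6],s4,s6,k[6]]; out=[]
            for q,p,e in D:
                P_,R_=fk(q,k); out+=list(P_-p)+list((R_.inv()*E('xyz',*e)).as_rotvec()*.2)
            return np.array(out)
        for o in(1.57,-1.57):
            s=least_squares(r,[0,.3,.4,0,.4,.2,o])
            if best is None or s.cost<best[0]: best=(s.cost,np.r_[s.x[:6],s4,s6,s.x[6]],s.fun)
    return best
def ik(t,R,k,q0):
    lo=np.array([-3.1,-.76,.27,-1.08,.17,-2.57]);hi=np.array([3.1,2.03,2.55,4.22,2.65,2.57])
    T=Rn.from_matrix(R)
    f=lambda q:np.r_[fk(q,k)[0]-t,(fk(q,k)[1].inv()*T).as_rotvec()*.2]
    s=least_squares(f,np.clip(q0,lo+.01,hi-.01),bounds=(lo,hi)); return s.x,np.sqrt(2*s.cost)
E
python3 - <<'E'
from kin import *
b=fit(); k=b[1]; print(b[0],k.round(3),np.abs(b[2]).max()); np.save("k.npy",k)
FL=np.diag([-1,-1,1.])
for flip in(0,1):
  for rz in (0,-.3,.3):
    for al in(-.2,0,.3,.6):
      out=[]
      for (u,y,h) in [(0,0,55),(0,0,0),(20,0,49),(70,0,70),(0,-70,70),(-70,0,70),(0,70,70)]:
        t,R=tool_target(u,y,h,al); R=R@Rn.from_euler('z',rz).as_matrix()@(FL if flip else np.eye(3))
        c=[ik(t,R,k,q0) for q0 in([-.3,-.3,1.8,.3,1.2,.9 if flip else -2.2],[0,-.3,1.8,.3,1.2,.9 if flip else -2.2],[-.3,-.3,1.8,-.3,1,.5 if flip else -1.8],[0,0,1.5,3,1,-2])]
        q,e=min(c,key=lambda v:v[1]); out.append((round(e,3),q[4].round(2),q[5].round(2)))
      print(flip,rz,al,*[f"{a}/{b}/{c}" for a,b,c in out])
E
```

```text
0.0019520716422121187 [-0.207  0.209  0.638  0.233  0.679  0.406  1.     1.     1.571] 0.05171758923050973
0 0 -0.2 0.0/1.34/-1.99 0.0/1.27/-1.97 0.0/1.35/-1.97 0.0/1.41/-1.94 0.0/1.38/-2.13 0.0/1.33/-2.06 0.0/1.35/-1.84
0 0 0 0.0/1.14/-2.13 0.0/1.05/-2.11 0.0/1.13/-2.1 0.0/1.18/-2.05 0.0/1.2/-2.29 0.0/1.15/-2.24 0.0/1.13/-1.93
0 0 0.3 0.0/0.9/-2.52 0.0/0.79/-2.54 0.0/0.87/-2.48 0.0/0.89/-2.37 0.011/0.98/-2.57 0.011/0.96/-2.57 0.0/0.83/-2.26
0 0 0.6 0.038/0.56/-2.57 0.04/0.43/-2.57 0.035/0.55/-2.57 0.026/0.6/-2.57 0.054/0.68/-2.57 0.05/0.6/-2.57 0.018/0.51/-2.57
0 -0.3 -0.2 0.0/1.34/-2.29 0.0/1.27/-2.27 0.0/1.35/-2.27 0.0/1.41/-2.24 0.0/1.38/-2.43 0.0/1.33/-2.36 0.0/1.35/-2.14
0 -0.3 0 0.0/1.14/-2.43 0.0/1.05/-2.41 0.0/1.13/-2.4 0.0/1.18/-2.35 0.002/1.2/-2.57 0.0/1.15/-2.54 0.0/1.13/-2.23
0 -0.3 0.3 0.018/0.83/-2.57 0.018/0.73/-2.57 0.015/0.82/-2.57 0.008/0.87/-2.57 0.035/0.89/-2.57 0.03/0.85/-2.57 0.0/0.83/-2.56
0 -0.3 0.6 0.048/0.41/-2.57 0.049/0.29/-2.57 0.045/0.41/-2.57 0.039/0.47/-2.57 0.067/0.5/-2.57 0.058/0.43/-2.57 0.027/0.4/-2.57
0 0.3 -0.2 0.0/1.34/-1.69 0.0/1.27/-1.67 0.0/
[... 1005 characters left out ...]
0.0/1.18/0.8 0.0/1.2/0.55 0.0/1.15/0.6 0.0/1.13/0.91
1 -0.3 0.3 0.0/0.9/0.32 0.0/0.79/0.3 0.0/0.87/0.36 0.0/0.89/0.47 0.0/1.02/0.15 0.0/1.01/0.13 0.0/0.83/0.58
1 -0.3 0.6 0.0/0.88/-0.32 0.0/0.76/-0.42 0.0/0.82/-0.28 0.0/0.76/-0.14 0.0/1.03/-0.38 0.0/1.13/-0.46 0.0/0.71/-0.12
1 0.3 -0.2 0.0/1.34/1.45 0.0/1.27/1.47 0.0/1.35/1.47 0.0/1.41/1.51 0.0/1.38/1.32 0.0/1.33/1.38 0.0/1.35/1.6
1 0.3 0 0.0/1.14/1.32 0.0/1.05/1.33 0.0/1.13/1.34 0.0/1.18/1.4 0.0/1.2/1.15 0.0/1.15/1.2 0.0/1.13/1.51
1 0.3 0.3 0.0/0.9/0.92 0.0/0.79/0.9 0.0/0.87/0.96 0.0/0.89/1.07 0.0/1.02/0.75 0.0/1.01/0.73 0.0/0.83/1.18
1 0.3 0.6 0.0/0.88/0.28 0.0/0.76/0.18 0.0/0.82/0.32 0.0/0.76/0.46 0.0/1.03/0.22 0.0/1.13/0.14 0.0/0.71/0.48
```

```bash
python3 - <<'E'
from h import *
p,R,o=cur(); t,Rt=tool_target(5,0,70,0); plan(p,R,t,Rt)
t2,R2=tool_target(5,0,0,0); plan(t,Rt,t2,R2,step=.012)
E
```

```text
6 rows  d [-0.138 -0.545  0.1  ] w [-0.105  0.843 -0.087]
6 rows  d [0.    0.    0.583] w [0. 0. 0.]
```

Call:
{"name": "carry_out", "arguments": {
  "deltas": [
    {"dx":-0.138,"dy":-0.545,"dz":0.1,"wx":-0.105,"wy":0.843,"wz":-0.087,"gripper":0},
    {"dx":-0.138,"dy":-0.545,"dz":0.1,"wx":-0.105,"wy":0.843,"wz":-0.087,"gripper":0},
    {"dx":-0.138,"dy":-0.545,"dz":0.1,"wx":-0.105,"wy":0.843,"wz":-0.087,"gripper":0},
    {"dx":-0.138,"dy":-0.545,"dz":0.1,"wx":-0.105,"wy":0.843,"wz":-0.087,"gripper":0},
    {"dx":-0.138,"dy":-0.545,"dz":0.1,"wx":-0.105,"wy":0.843,"wz":-0.087,"gripper":0},
    {"dx":-0.138,"dy":-0.545,"dz":0.1,"wx":-0.105,"wy":0.843,"wz":-0.087,"gripper":0},
    {"dx":0,"dy":0,"dz":0,"wx":0,"wy":0,"wz":0,"gripper":0},
    {"dx":0,"dy":0,"dz":0,"wx":0,"wy":0,"wz":0,"gripper":0}
  ]
}}

```text
time: 4.58
tool_pos: [0.5595, -0.0304, 0.2861]
ee_rot: [-3.141, 0.526, -2.869]
wrist_force: [0.6, -0.1, 0.4]
width: 0.0938
finger_force: 0.0
```

```bash
python3 - <<'E'
from h import *
p,R,o=cur(); print(np.round(o["joint_positions"],3)); t,Rt=tool_target(5,0,70,0); plan(p,R,t,Rt)
E
```

```text
[-0.275 -0.142  1.695  0.291  1.145 -2.18 ]
1 rows  d [0.045 0.157 0.035] w [-0.024  0.022 -0.039]
```

Call:
{"name": "carry_out", "arguments": {
  "deltas": [
    {"dx":0.04,"dy":0.15,"dz":0.6,"wx":0,"wy":0,"wz":-0.04,"gripper":0},
    {"dx":0,"dy":0,"dz":0.6,"wx":0,"wy":0,"wz":0,"gripper":0},
    {"dx":0,"dy":0,"dz":0.6,"wx":0,"wy":0,"wz":0,"gripper":0},
    {"dx":0,"dy":0,"dz":0.6,"wx":0,"wy":0,"wz":0,"gripper":0},
    {"dx":0,"dy":0,"dz":0.6,"wx":0,"wy":0,"wz":0,"gripper":0},
    {"dx":0,"dy":0,"dz":0.55,"wx":0,"wy":0,"wz":0,"gripper":0},
    {"dx":0,"dy":0,"dz":0,"wx":0,"wy":0,"wz":0,"gripper":0},
    {"dx":0,"dy":0,"dz":0,"wx":0,"wy":0,"wz":0,"gripper":140}
  ]
}}

```text
time: 5.25
tool_pos: [0.5911, -0.0161, 0.2216]
ee_rot: [-3.141, 0.522, -2.861]
wrist_force: [0.3, 0.5, -0.4]
width: 0.0904
finger_force: 0.0
```

```bash
python3 - <<'E'
from h import *
from bench import eyes
import cv2
p,R,o=cur(); print(np.round(o["joint_positions"],3),o["wrist_force"],o["width"]); t,Rt=tool_target(5,0,0,0); plan(p,R,t,Rt)
cv2.imwrite("pics/w4.png",eyes.snapshot("wrist")[:,:,::-1])
E
```

```text
[-0.228 -0.034  1.725  0.291  1.004 -2.18 ] [ 0.29638257  0.45343054 -0.41533543] 0.09036066103024686
1 rows  d [-0.08  -0.097 -0.112] w [ 0.    -0.012  0.016]
```

View pics/w4.png

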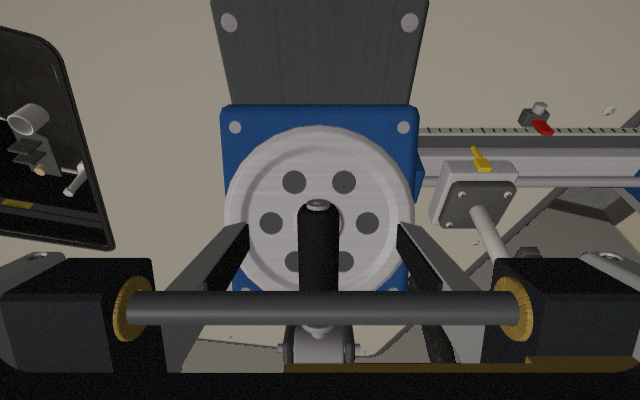

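The hand straddles the grip (grip centred at x≈318, finger gap centre at about 322), so I'll close on it.

Call:
{"name": "carry_out", "arguments": {
  "deltas": [
    {"dx":0,"dy":0,"dz":0,"wx":0,"wy":0,"wz":0,"gripper":255},
    {"dx":0,"dy":0,"dz":0,"wx":0,"wy":0,"wz":0,"gripper":255},
    {"dx":0,"dy":0,"dz":0,"wx":0,"wy":0,"wz":0,"gripper":255},
    {"dx":0,"dy":0,"dz":0,"wx":0,"wy":0,"wz":0,"gripper":255},
    {"dx":0,"dy":0,"dz":0,"wx":0,"wy":0,"wz":0,"gripper":255},
    {"dx":0,"dy":0,"dz":0,"wx":0,"wy":0,"wz":0,"gripper":255},
    {"dx":0,"dy":0,"dz":0,"wx":0,"wy":0,"wz":0,"gripper":255},
    {"dx":0,"dy":0,"dz":0,"wx":0,"wy":0,"wz":0,"gripper":255}
  ]
}}

```text
time: 5.97
tool_pos: [0.5912, -0.0165, 0.2231]
ee_rot: [-3.139, 0.524, -2.861]
wrist_force: [-0.7, 0.4, 0.1]
width: 0.033
finger_force: 0.0
```

```bash
python3 - <<'E'
from h import *
p,R,o=cur()
t,Rt=tool_target(5,0,0,0); d=Rt.T@(p-t); print("offset u,y,h mm",-d[0]*1e3,d[1]*1e3,-d[2]*1e3)
r=65;n=16
th=np.linspace(0,1.63,n+1); u=70-r*np.cos(th);h=r*np.sin(th)
for i in range(n): print(i,"dx",(-(u[i+1]-u[i])/20).round(3),"dz",(-(h[i+1]-h[i])/20).round(3))
E
```

```text
offset u,y,h mm -0.8549327033374943 1.5682165783013464 -1.0293527223214924
0 dx -0.017 dz -0.331
1 dx -0.05 dz -0.327
2 dx -0.083 dz -0.32
3 dx -0.116 dz -0.31
4 dx -0.146 dz -0.297
5 dx -0.176 dz -0.28
6 dx -0.203 dz -0.261
7 dx -0.229 dz -0.239
8 dx -0.252 dz -0.214
9 dx -0.273 dz -0.188
10 dx -0.29 dz -0.159
11 dx -0.305 dz -0.129
12 dx -0.316 dz -0.097
13 dx -0.325 dz -0.064
14 dx -0.33 dz -0.031
15 dx -0.331 dz 0.003
```

Call:
{"name": "carry_out", "arguments": {
  "deltas": [
    {"dx":0,"dy":0,"dz":0,"wx":0,"wy":0,"wz":0,"gripper":255},
    {"dx":0,"dy":0,"dz":0,"wx":0,"wy":0,"wz":0,"gripper":255},
    {"dx":0,"dy":0,"dz":0,"wx":0,"wy":0,"wz":0,"gripper":255},
    {"dx":0,"dy":0,"dz":0,"wx":0,"wy":0,"wz":0,"gripper":255}
  ]
}}

```text
time: 6.3
tool_pos: [0.5915, -0.0177, 0.2231]
ee_rot: [-3.136, 0.524, -2.861]
wrist_force: [1.2, -4.8, -0.4]
width: 0.0213
finger_force: 30.0
```

Call:
{"name": "carry_out", "arguments": {
  "deltas": [
    {"dx":-0.017,"dy":0,"dz":-0.331,"wx":0,"wy":0,"wz":0,"gripper":255},
    {"dx":-0.05,"dy":0,"dz":-0.327,"wx":0,"wy":0,"wz":0,"gripper":255},
    {"dx":-0.083,"dy":0,"dz":-0.32,"wx":0,"wy":0,"wz":0,"gripper":255},
    {"dx":-0.116,"dy":0,"dz":-0.31,"wx":0,"wy":0,"wz":0,"gripper":255},
    {"dx":-0.146,"dy":0,"dz":-0.297,"wx":0,"wy":0,"wz":0,"gripper":255},
    {"dx":-0.176,"dy":0,"dz":-0.28,"wx":0,"wy":0,"wz":0,"gripper":255},
    {"dx":-0.203,"dy":0,"dz":-0.261,"wx":0,"wy":0,"wz":0,"gripper":255},
    {"dx":-0.229,"dy":0,"dz":-0.239,"wx":0,"wy":0,"wz":0,"gripper":255}
  ]
}}

```text
time: 6.97
tool_pos: [0.586, -0.0192, 0.2725]
ee_rot: [-3.137, 0.523, -2.862]
wrist_force: [9.6, -4.6, -9.8]
width: 0.0212
finger_force: 30.0
```

Call:
{"name": "carry_out", "arguments": {
  "deltas": [
    {"dx":-0.252,"dy":0,"dz":-0.214,"wx":0,"wy":0,"wz":0,"gripper":255},
    {"dx":-0.273,"dy":0,"dz":-0.188,"wx":0,"wy":0,"wz":0,"gripper":255},
    {"dx":-0.29,"dy":0,"dz":-0.159,"wx":0,"wy":0,"wz":0,"gripper":255},
    {"dx":-0.305,"dy":0,"dz":-0.129,"wx":0,"wy":0,"wz":0,"gripper":255},
    {"dx":-0.316,"dy":0,"dz":-0.097,"wx":0,"wy":0,"wz":0,"gripper":255},
    {"dx":0,"dy":0,"dz":0,"wx":0,"wy":0,"wz":0,"gripper":255}
  ]
}}

```text
time: 7.47
tool_pos: [0.5999, -0.0148, 0.2976]
ee_rot: [-3.139, 0.512, -2.862]
wrist_force: [-2.8, -6.0, -5.7]
width: 0.0211
finger_force: 30.0
```

```bash
python3 - <<'E'
from h import *
p,R,o=cur()
t,Rt=tool_target(0,0,0,0); d=Rt.T@(p-t)*1e3; F=Rt.T@o["wrist_force"]; print("u,y,h mm",-d[0],d[1],-d[2],"F u,y,h",-F[0],F[1],-F[2], np.round(o["joint_positions"],3))
E
```

```text
u,y,h mm 49.06282530370574 0.7932690331323681 59.06659982446258 F u,y,h -6.6504738504861365 -4.986664352746055 -2.773578271388061 [-0.218 -0.053  1.587  0.256  1.16  -2.117]
```

Call:
{"name": "carry_out", "arguments": {
  "deltas": [
    {"dx":-0.3,"dy":0,"dz":-0.06,"wx":0,"wy":0,"wz":0,"gripper":255},
    {"dx":-0.3,"dy":0,"dz":-0.04,"wx":0,"wy":0,"wz":0,"gripper":255},
    {"dx":-0.25,"dy":0,"dz":-0.02,"wx":0,"wy":0,"wz":0,"gripper":255},
    {"dx":-0.2,"dy":0,"dz":0,"wx":0,"wy":0,"wz":0,"gripper":255},
    {"dx":0,"dy":0,"dz":0,"wx":0,"wy":0,"wz":0,"gripper":255}
  ]
}}

```text
time: 7.88
tool_pos: [0.6161, -0.0098, 0.3113]
ee_rot: [-3.14, 0.513, -2.862]
wrist_force: [-5.4, -4.8, -1.5]
width: 0.0211
finger_force: 30.0
```

```bash
cat > s.py <<'E'
from h import *
p,R,o=cur()
t,Rt=tool_target(0,0,0,0); d=Rt.T@(p-t)*1e3; F=Rt.T@o["wrist_force"]; print("t",o["time"],"u,y,h mm",np.round([-d[0],d[1],-d[2]],1),"F u,y,h",np.round([-F[0],F[1],-F[2]],1), np.round(o["joint_positions"],3),"rot",Rn.from_matrix(Rt.T@R).as_rotvec().round(3))
E
python3 s.py
```

```text
t 7.8833 u,y,h mm [70.6  1.1 62.5] F u,y,h [-6.4 -3.1  1.9] [-0.202 -0.022  1.531  0.247  1.18  -2.094] rot [ 0.001  0.01  -0.002]
```

Call:
{"name": "carry_out", "arguments": {
  "deltas": [
    {"dx":-0.2,"dy":0,"dz":0,"wx":0,"wy":0,"wz":0,"gripper":255},
    {"dx":0,"dy":0,"dz":0,"wx":0,"wy":0,"wz":0,"gripper":255}
  ]
}}

```text
time: 8.05
tool_pos: [0.6194, -0.0087, 0.3133]
ee_rot: [-3.14, 0.514, -2.862]
wrist_force: [-5.9, -5.1, -1.4]
width: 0.0208
finger_force: 30.0
```

```bash
python3 s.py
```

```text
t 8.05 u,y,h mm [74.6  1.3 62.5] F u,y,h [-6.8 -3.3  2.3] [-0.198 -0.016  1.521  0.245  1.183 -2.089] rot [ 0.001  0.01  -0.002]
```

Call:
{"name": "carry_out", "arguments": {
  "deltas": [
    {"dx":-0.2,"dy":0,"dz":0,"wx":0,"wy":0,"wz":0,"gripper":255},
    {"dx":0,"dy":0,"dz":0,"wx":0,"wy":0,"wz":0,"gripper":255}
  ]
}}

```text
time: 8.22
tool_pos: [0.6225, -0.0077, 0.3151]
ee_rot: [-3.14, 0.513, -2.862]
wrist_force: [-5.9, -5.1, -2.1]
width: 0.0207
finger_force: 29.8
```

```bash
python3 s.py; python3 - <<'E'
from h import *
from bench import eyes
import cv2
cv2.imwrite("pics/w5.png",eyes.snapshot("wrist")[:,:,::-1])
E
```

```text
t 8.2167 u,y,h mm [78.3  1.4 62.4] F u,y,h [-7.1 -3.3  1.7] [-0.195 -0.009  1.51   0.243  1.186 -2.085] rot [ 0.001  0.011 -0.002]
```

View pics/w5.png

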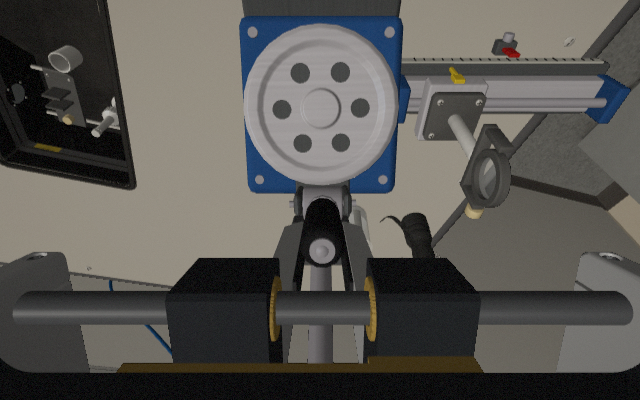

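```bash
python3 - <<'E'
from h import *
from bench import eyes
c=eyes.get_calibration("wrist"); k=np.cos(np.pi/6)
uh=lambda u,h,y=0:[u*k-h*.5,y,150+u*.5+h*k]
print("disc",proj(c,S2W(P,[uh(0,-26)])).round(1),"hinge",proj(c,S2W(P,[uh(70,0)])).round(1))
for th in(1.1,1.2,1.3,1.4,1.5,1.6):
    print(th,proj(c,S2W(P,[uh(70-s*np.cos(th),s*np.sin(th)) for s in(25,92,98)])).round(1).tolist())
E
```

```text
disc [[322.9 109.3]] hinge [[322.8 203.8]]
1.1 [[322.9, 195.9], [323.1, 161.9], [323.1, 157.3]]
1.2 [[322.9, 199.5], [323.1, 180.9], [323.1, 178.4]]
1.3 [[322.9, 203.2], [323.1, 200.7], [323.1, 200.3]]
1.4 [[322.9, 206.9], [323.0, 220.6], [323.1, 222.4]]
1.5 [[322.9, 210.5], [323.0, 240.0], [323.0, 244.0]]
1.6 [[322.8, 214.1], [323.0, 258.5], [323.0, 264.5]]
```

The view shows the disc at (322,106), the hinge at about (321,195) and the grip's end cap at (321,251), so the crank stands at about 1.55 rad. The pads have slipped about 8 mm along the grip, with the load steady at 7 N. I'll pull back a little: if the latch is in, the grip will stay put.

Call:
{"name": "carry_out", "arguments": {
  "deltas": [
    {"dx":0.2,"dy":0,"dz":0,"wx":0,"wy":0,"wz":0,"gripper":255},
    {"dx":0.2,"dy":0,"dz":0,"wx":0,"wy":0,"wz":0,"gripper":255},
    {"dx":0.2,"dy":0,"dz":0,"wx":0,"wy":0,"wz":0,"gripper":255},
    {"dx":0,"dy":0,"dz":0,"wx":0,"wy":0,"wz":0,"gripper":255}
  ]
}}

```text
time: 8.6
tool_pos: [0.6168, -0.009, 0.3124]
ee_rot: [-3.14, 0.531, -2.863]
wrist_force: [14.4, 1.2, -7.6]
width: 0.0205
finger_force: 30.0
```

```bash
python3 s.py; python3 - <<'E'
from h import *
from bench import eyes
import cv2
im=eyes.snapshot("wrist")[:,:,::-1]
cv2.imwrite("pics/w6.png",cv2.resize(im[0:300,200:440],None,fx=2,fy=2,interpolation=cv2.INTER_CUBIC))
c=eyes.get_calibration("wrist"); k=np.cos(np.pi/6)
uh=lambda u,h,y=0:[u*k-h*.5,y,150+u*.5+h*k]
print("disc",proj(c,S2W(P,[uh(0,-26)])).round(1),"hinge",proj(c,S2W(P,[uh(70,0)])).round(1))
for th in(1.2,1.3,1.4,1.5,1.6):
    print(th,proj(c,S2W(P,[uh(70-s*np.cos(th),s*np.sin(th)) for s in(92,95,98)])).round(1)[:,1])
E
```

```text
t 8.6 u,y,h mm [71.9  1.7 63. ] F u,y,h [  8.4  -2.8 -13.7] [-0.203 -0.029  1.54   0.257  1.162 -2.099] rot [ 0.001 -0.008 -0.001]
disc [[322.3 113.6]] hinge [[322.3 208.4]]
1.2 [192.1 191.2 190.3]
1.3 [211.8 211.9 212.1]
1.4 [231.4 232.7 234. ]
1.5 [250.5 252.8 255.2]
1.6 [268.5 271.7 275. ]
```

View pics/w6.png

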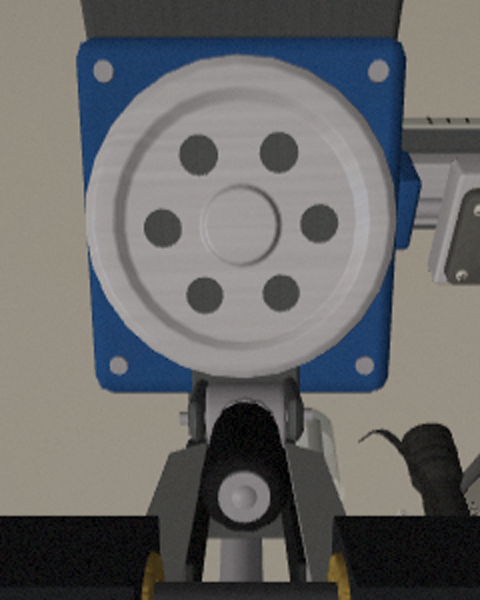

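Call:
{"name": "carry_out", "arguments": {
  "deltas": [
    {"dx":0.2,"dy":0,"dz":0,"wx":0,"wy":0,"wz":0,"gripper":255},
    {"dx":0.2,"dy":0,"dz":0,"wx":0,"wy":0,"wz":0,"gripper":255},
    {"dx":0,"dy":0,"dz":0,"wx":0,"wy":0,"wz":0,"gripper":255}
  ]
}}

```text
time: 8.9
tool_pos: [0.6132, -0.0098, 0.3107]
ee_rot: [-3.14, 0.542, -2.863]
wrist_force: [27.8, 5.1, -10.7]
width: 0.0209
finger_force: 30.1
```

```bash
python3 s.py; python3 - <<'E'
from h import *
from bench import eyes
import cv2
im=eyes.snapshot("wrist")[:,:,::-1]; cv2.imwrite("pics/w7.png",im)
im0=cv2.imread("pics/w6.png"); im0=cv2.resize(im0,(240,300),interpolation=cv2.INTER_AREA)
g=cv2.cvtColor(im,cv2.COLOR_BGR2GRAY); g0=cv2.cvtColor(im0,cv2.COLOR_BGR2GRAY)
for nm,(x0,y0,x1,y1) in dict(cap=(105,230,140,268),disc=(80,60,160,155),hinge=(85,190,158,212)).items():
    r=cv2.matchTemplate(g[:300,200:440],g0[y0:y1,x0:x1],cv2.TM_CCOEFF_NORMED); _,m,_,l=cv2.minMaxLoc(r); print(nm,m,l[0]-x0,l[1]-y0)
c=eyes.get_calibration("wrist"); k=np.cos(np.pi/6)
uh=lambda u,h,y=0:[u*k-h*.5,y,150+u*.5+h*k]
print("disc",proj(c,S2W(P,[uh(0,-26)])).round(1),"hinge",proj(c,S2W(P,[uh(70,0)])).round(1))
for th in(1.3,1.4,1.5,1.6):
    print(th,proj(c,S2W(P,[uh(70-s*np.cos(th),s*np.sin(th)) for s in(92,95,98)])).round(1)[:,1])
E
```

```text
t 8.9 u,y,h mm [67.8  1.9 63.4] F u,y,h [ 19.   -2.8 -23.4] [-0.209 -0.041  1.557  0.266  1.149 -2.108] rot [ 0.002 -0.018 -0.   ]
cap 0.9851132035255432 0 1
disc 0.992158830165863 0 3
hinge 0.9683524966239929 0 3
disc [[322.1 116.6]] hinge [[322.1 211.4]]
1.3 [218.8 219.2 219.6]
1.4 [238.3 239.7 241.3]
1.5 [257.1 259.6 262.1]
1.6 [274.8 278.2 281.6]
```

Call:
{"name": "carry_out", "arguments": {
  "deltas": [
    {"dx":-0.2,"dy":0,"dz":0,"wx":0,"wy":0,"wz":0,"gripper":255},
    {"dx":-0.2,"dy":0,"dz":0,"wx":0,"wy":0,"wz":0,"gripper":255},
    {"dx":0,"dy":0,"dz":0,"wx":0,"wy":0,"wz":0,"gripper":120},
    {"dx":0,"dy":0,"dz":0,"wx":0,"wy":0,"wz":0,"gripper":120},
    {"dx":0,"dy":0,"dz":0,"wx":0,"wy":0,"wz":0,"gripper":120},
    {"dx":0,"dy":0,"dz":0,"wx":0,"wy":0,"wz":0,"gripper":120}
  ]
}}

```text
time: 9.45
tool_pos: [0.6145, -0.0092, 0.3133]
ee_rot: [-3.14, 0.525, -2.861]
wrist_force: [-0.7, -0.3, 0.4]
width: 0.0445
finger_force: 0.0
```

```bash
python3 s.py; python3 - <<'E'
from h import *
from bench import eyes
import cv2
im=eyes.snapshot("wrist")[:,:,::-1]; cv2.imwrite("pics/w8.png",im)
im0=cv2.imread("pics/w6.png"); im0=cv2.resize(im0,(240,300),interpolation=cv2.INTER_AREA)
g=cv2.cvtColor(im,cv2.COLOR_BGR2GRAY); g0=cv2.cvtColor(im0,cv2.COLOR_BGR2GRAY)
for nm,(x0,y0,x1,y1) in dict(cap=(105,230,140,268),disc=(80,60,160,155),hinge=(85,190,158,212)).items():
    r=cv2.matchTemplate(g[:300,200:440],g0[y0:y1,x0:x1],cv2.TM_CCOEFF_NORMED); _,m,_,l=cv2.minMaxLoc(r); print(nm,m,l[0]-x0,l[1]-y0)
c=eyes.get_calibration("wrist"); k=np.cos(np.pi/6)
uh=lambda u,h,y=0:[u*k-h*.5,y,150+u*.5+h*k]
print("disc",proj(c,S2W(P,[uh(0,-26)])).round(1),"hinge",proj(c,S2W(P,[uh(70,0)])).round(1))
for th in(1.3,1.4,1.5,1.6):
    print(th,proj(c,S2W(P,[uh(70-s*np.cos(th),s*np.sin(th)) for s in(92,95,98)])).round(1)[:,1])
E
```

```text
t 9.45 u,y,h mm [70.4  2.2 64.9] F u,y,h [-0.5 -0.1  0.7] [-0.204 -0.032  1.539  0.254  1.172 -2.098] rot [ 0.001 -0.001 -0.002]
cap 0.9764871597290039 0 4
disc 0.9667573571205139 0 4
hinge 0.977160632610321 0 3
disc [[322.  117.1]] hinge [[321.9 210.8]]
1.3 [214.5 214.7 214.9]
1.4 [233.8 235.1 236.4]
1.5 [252.7 254.9 257.2]
1.6 [270.4 273.5 276.8]
```

```bash
python3 - <<'E'
from h import *
from bench import eyes
import cv2
def cent(im,kind):
    hsv=cv2.cvtColor(im,cv2.COLOR_BGR2HSV); 
    m=cv2.inRange(hsv,(22,150,120),(32,255,255)) if kind=="y" else cv2.inRange(hsv,(0,180,110),(6,255,255))|cv2.inRange(hsv,(175,180,110),(180,255,255))
    n,l,st,ce=cv2.connectedComponentsWithStats(m); return [(st[i].tolist(),ce[i].round(1).tolist()) for i in range(1,n) if st[i][4]>5]
for n in("w2","w8"):
    im=cv2.imread(f"pics/{n}.png")
    for k in "yr": print(n,k,cent(im,k))
im=cv2.imread("pics/top0.png")
for k in "yr": print("top",k,[c for c in cent(im,k) if 200<c[1][0]<290 and 150<c[1][1]<215])
c1=dict(np.load("w1.npz")); c8=eyes.get_calibration("wrist")
np.savez("c8.npz",**{k:np.array(v) for k,v in c8.items()})
for y in(175,185,195):
  for z in(40,60,80): print(y,z,proj(c1,S2W(P,[[6,y,z]])).round(1)[0],proj(c8,S2W(P,[[6,y,z]])).round(1)[0])
print("ptr",proj(c1,S2W(P,[[16,130,40]])).round(1)[0],proj(c8,S2W(P,[[16,130,40]])).round(1)[0])
R=67;N=48*1
th=np.arange(0,4.01,.125)
for a,b in zip(th[:-1],th[1:]): print(round(b,3),"dx",round(-R*(np.cos(b)-np.cos(a))/20,3),"dy",round(-R*(np.sin(b)-np.sin(a))/20,3))
E
```

```text
w2 y [([412, 152, 9, 15, 76], [415.0, 160.8])]
w2 r [([449, 136, 11, 9, 30], [453.5, 141.3])]
w8 y [([447, 73, 16, 17, 145], [453.9, 82.2])]
w8 r [([501, 53, 17, 10, 67], [508.7, 58.9])]
top y []
top r []
175 40 [446.9 148. ] [500.3  65.5]
175 60 [451.1 156.4] [509.1  73.9]
175 80 [455.6 165.5] [518.8  83.1]
185 40 [453.9 147.9] [510.5  65.5]
185 60 [458.4 156.4] [519.8  73.9]
185 80 [463.1 165.4] [530.   83.1]
195 40 [460.9 147.9] [520.7  65.5]
195 60 [465.6 156.4] [530.4  73.9]
195 80 [470.7 165.4] [541.2  83.1]
ptr [413.8 153.9] [451.6  75.5]
0.125 dx 0.026 dy -0.418
0.25 dx 0.078 dy -0.411
0.375 dx 0.129 dy -0.398
0.5 dx 0.177 dy -0.379
0.625 dx 0.223 dy -0.354
0.75 dx 0.266 dy -0.323
0.875 dx 0.304 dy -0.288
1.0 dx 0.337 dy -0.248
1.125 dx 0.366 dy -0.204
1.25 dx 0.388 dy -0.157
1.375 dx 0.405 dy -0.107
1.5 dx 0.415 dy -0.056
1.625 dx 0.418 dy -0.003
1.75 dx 0.416 dy 0.049
1.875 dx 0.406 dy 0.1
2.0 dx 0.391 dy 0.15
2.125 dx 0.369 dy 0.198
2.25 dx 0.341 dy 0.242
2.375 dx 0.309 dy 0.283
2.5 dx 0.271 dy 0.319
2.625 dx 0.229 dy 0.35
2.75 dx 0.184 dy 0.376
2.875 dx 0.135 dy 0.396
3.0 dx 0.085 dy 0.41
3.125 dx 0.033 dy 0.417
3.25 dx -0.019 dy 0.418
3.375 dx -0.071 dy 0.412
3.5 dx -0.122 dy 0.4
3.625 dx -0.171 dy 0.382
3.75 dx -0.217 dy 0.358
3.875 dx -0.26 dy 0.328
4.0 dx -0.299 dy 0.293
```

The flag is at y≈184 mm, so travel is about 54 mm and θ about 3.4 rad. I'll re-centre on the grip, close and start cranking.

Call:
{"name": "carry_out", "arguments": {
  "deltas": [
    {"dx":0.2,"dy":0,"dz":0,"wx":0,"wy":0,"wz":0,"gripper":150},
    {"dx":0,"dy":0,"dz":0,"wx":0,"wy":0,"wz":0,"gripper":255},
    {"dx":0,"dy":0,"dz":0,"wx":0,"wy":0,"wz":0,"gripper":255},
    {"dx":0,"dy":0,"dz":0,"wx":0,"wy":0,"wz":0,"gripper":255},
    {"dx":0,"dy":0,"dz":0,"wx":0,"wy":0,"wz":0,"gripper":255},
    {"dx":0,"dy":0,"dz":0,"wx":0,"wy":0,"wz":0,"gripper":255},
    {"dx":0,"dy":0,"dz":0,"wx":0,"wy":0,"wz":0,"gripper":255}
  ]
}}

```text
time: 10.08
tool_pos: [0.6113, -0.0104, 0.3108]
ee_rot: [-3.139, 0.524, -2.861]
wrist_force: [-0.5, 0.1, -0.1]
width: 0.0216
finger_force: 30.0
```

```bash
python3 s.py
```

```text
t 10.0833 u,y,h mm [66.2  1.9 64.5] F u,y,h [-0.4  0.2  0.2] [-0.207 -0.037  1.549  0.255  1.169 -2.103] rot [ 0.001 -0.    -0.002]
```

Call:
{"name": "carry_out", "arguments": {
  "deltas": [
    {"dx":0.026,"dy":-0.418,"dz":0,"wx":0,"wy":0,"wz":0,"gripper":255},
    {"dx":0.078,"dy":-0.411,"dz":0,"wx":0,"wy":0,"wz":0,"gripper":255},
    {"dx":0.129,"dy":-0.398,"dz":0,"wx":0,"wy":0,"wz":0,"gripper":255},
    {"dx":0.177,"dy":-0.379,"dz":0,"wx":0,"wy":0,"wz":0,"gripper":255}
  ]
}}

```text
time: 10.42
tool_pos: [0.6143, -0.0439, 0.3072]
ee_rot: [-3.138, 0.527, -2.861]
wrist_force: [4.1, 4.0, 1.5]
width: 0.0213
finger_force: 30.1
```

```bash
python3 s.py
```

```text
t 10.4167 u,y,h mm [ 58.9 -31.2  64.5] F u,y,h [ 5.1  2.7 -1.2] [-0.272 -0.022  1.541  0.286  1.175 -2.173] rot [ 0.002 -0.003 -0.003]
```

Call:
{"name": "carry_out", "arguments": {
  "deltas": [
    {"dx":0.223,"dy":-0.354,"dz":0,"wx":0,"wy":0,"wz":0,"gripper":255},
    {"dx":0.266,"dy":-0.323,"dz":0,"wx":0,"wy":0,"wz":0,"gripper":255},
    {"dx":0.304,"dy":-0.288,"dz":0,"wx":0,"wy":0,"wz":0,"gripper":255},
    {"dx":0.337,"dy":-0.248,"dz":0,"wx":0,"wy":0,"wz":0,"gripper":255},
    {"dx":0.366,"dy":-0.204,"dz":0,"wx":0,"wy":0,"wz":0,"gripper":255},
    {"dx":0.388,"dy":-0.157,"dz":0,"wx":0,"wy":0,"wz":0,"gripper":255},
    {"dx":0.405,"dy":-0.107,"dz":0,"wx":0,"wy":0,"wz":0,"gripper":255},
    {"dx":0.415,"dy":-0.056,"dz":0,"wx":0,"wy":0,"wz":0,"gripper":255}
  ]
}}

```text
time: 11.08
tool_pos: [0.5787, -0.0929, 0.28]
ee_rot: [-3.132, 0.526, -2.861]
wrist_force: [4.2, -2.3, -0.9]
width: 0.021
finger_force: 30.0
```

```bash
python3 s.py
```

```text
t 11.0833 u,y,h mm [  4.  -68.6  64.7] F u,y,h [ 2.5 -3.3 -2.5] [-0.389 -0.067  1.639  0.338  1.159 -2.309] rot [ 0.008 -0.002 -0.002]
```

Call:
{"name": "carry_out", "arguments": {
  "deltas": [
    {"dx":0.418,"dy":-0.003,"dz":0,"wx":0,"wy":0,"wz":0,"gripper":255},
    {"dx":0.416,"dy":0.049,"dz":0,"wx":0,"wy":0,"wz":0,"gripper":255},
    {"dx":0.406,"dy":0.1,"dz":0,"wx":0,"wy":0,"wz":0,"gripper":255},
    {"dx":0.391,"dy":0.15,"dz":0,"wx":0,"wy":0,"wz":0,"gripper":255},
    {"dx":0.369,"dy":0.198,"dz":0,"wx":0,"wy":0,"wz":0,"gripper":255},
    {"dx":0.341,"dy":0.242,"dz":0,"wx":0,"wy":0,"wz":0,"gripper":255},
    {"dx":0.309,"dy":0.283,"dz":0,"wx":0,"wy":0,"wz":0,"gripper":255},
    {"dx":0.271,"dy":0.319,"dz":0,"wx":0,"wy":0,"wz":0,"gripper":255}
  ]
}}

```text
time: 11.75
tool_pos: [0.5211, -0.0798, 0.25]
ee_rot: [-3.135, 0.522, -2.861]
wrist_force: [0.1, -4.5, 0.6]
width: 0.0211
finger_force: 30.0
```

```bash
python3 s.py
```

```text
t 11.75 u,y,h mm [-55.8 -40.1  64.7] F u,y,h [-0.6 -4.3  1.1] [-0.413 -0.187  1.805  0.355  1.129 -2.351] rot [ 0.005  0.002 -0.002]
```

Call:
{"name": "carry_out", "arguments": {
  "deltas": [
    {"dx":0.229,"dy":0.35,"dz":0,"wx":0,"wy":0,"wz":0,"gripper":255},
    {"dx":0.184,"dy":0.376,"dz":0,"wx":0,"wy":0,"wz":0,"gripper":255},
    {"dx":0.135,"dy":0.396,"dz":0,"wx":0,"wy":0,"wz":0,"gripper":255},
    {"dx":0.085,"dy":0.41,"dz":0,"wx":0,"wy":0,"wz":0,"gripper":255},
    {"dx":0,"dy":0,"dz":0,"wx":0,"wy":0,"wz":0,"gripper":255}
  ]
}}

```text
time: 12.17
tool_pos: [0.5015, -0.0511, 0.2436]
ee_rot: [-3.14, 0.521, -2.86]
wrist_force: [-6.6, -0.7, 3.8]
width: 0.0211
finger_force: 30.0
```

```bash
python3 s.py; python3 - <<'E'
from h import *
from bench import eyes
import cv2
c=eyes.get_calibration("wrist"); np.savez("c9.npz",**{k:np.array(v) for k,v in c.items()})
im=eyes.snapshot("wrist")[:,:,::-1]; cv2.imwrite("pics/w9.png",im)
cv2.imwrite("pics/w9c.png",cv2.resize(im[0:200,300:560],None,fx=3,fy=3,interpolation=cv2.INTER_CUBIC))
for tr in(40,47,54): print(tr,proj(c,S2W(P,[[16,130+tr,40],[6,130+tr,20],[6,130+tr,40],[6,130+tr,50]])).round(1).tolist())
E
```

```text
t 12.1667 u,y,h mm [-68.6  -7.1  64.6] F u,y,h [-3.7  1.2  6.5] [-0.368 -0.245  1.864  0.34   1.116 -2.306] rot [ 0.     0.002 -0.003]
40 [[483.0, 209.4], [479.6, 190.6], [486.3, 203.0], [489.8, 209.6]]
47 [[489.3, 209.4], [485.8, 190.6], [492.7, 203.0], [496.4, 209.6]]
54 [[495.6, 209.4], [491.9, 190.6], [499.1, 203.0], [503.0, 209.6]]
```

View pics/w9c.png

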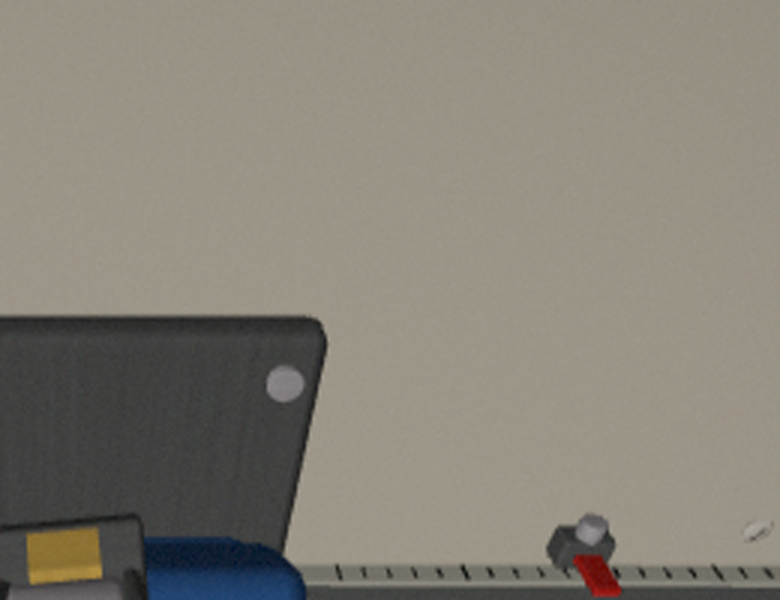

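The crop shows the brass pawl at about px (321,185) at the hinge, and the red flag at px (493–505, 185–198). That is my tenth picture, so from here I'll measure numerically only. Next I release, back off, and put the wrist camera in the flag's own plane to compare the pointer with the flag.

```bash
python3 - <<'E'
from h import *
p,R,o=cur()
t,Rt=tool_target(-68,-7,132); plan(p,R,t,Rt)
t2,R2=tool_target(-75,185,100); plan(t,Rt,t2,R2)
E
```

```text
4 rows  d [-0.005  0.003 -0.842] w [ 0.001 -0.006  0.006]
10 rows  d [0.035 0.96  0.16 ] w [0. 0. 0.]
```

Call:
{"name": "carry_out", "arguments": {
  "deltas": [
    {"dx":0,"dy":0,"dz":0,"wx":0,"wy":0,"wz":0,"gripper":80},
    {"dx":0,"dy":0,"dz":0,"wx":0,"wy":0,"wz":0,"gripper":80},
    {"dx":0,"dy":0,"dz":0,"wx":0,"wy":0,"wz":0,"gripper":80},
    {"dx":0,"dy":0,"dz":0,"wx":0,"wy":0,"wz":0,"gripper":80},
    {"dx":0,"dy":0,"dz":-0.85,"wx":0,"wy":0,"wz":0,"gripper":80},
    {"dx":0,"dy":0,"dz":-0.85,"wx":0,"wy":0,"wz":0,"gripper":80},
    {"dx":0,"dy":0,"dz":-0.85,"wx":0,"wy":0,"wz":0,"gripper":80},
    {"dx":0,"dy":0,"dz":-0.85,"wx":0,"wy":0,"wz":0,"gripper":80},
    {"dx":0,"dy":0,"dz":0,"wx":0,"wy":0,"wz":0,"gripper":80}
  ]
}}

```text
time: 12.97
tool_pos: [0.4708, -0.0614, 0.3069]
ee_rot: [-3.134, 0.53, -2.86]
wrist_force: [0.3, 0.4, 0.8]
width: 0.0643
finger_force: 0.0
```

```bash
python3 s.py
```

```text
t 12.9667 u,y,h mm [-64.9  -8.6 135.6] F u,y,h [0.8 0.3 0.4] [-0.426 -0.345  1.814  0.345  1.267 -2.312] rot [ 0.005 -0.006 -0.003]
```

Call:
{"name": "carry_out", "arguments": {
  "deltas": [
    {"dx":0.04,"dy":0.97,"dz":0.16,"wx":0,"wy":0,"wz":0,"gripper":80},
    {"dx":0.04,"dy":0.97,"dz":0.16,"wx":0,"wy":0,"wz":0,"gripper":80},
    {"dx":0.04,"dy":0.97,"dz":0.16,"wx":0,"wy":0,"wz":0,"gripper":80},
    {"dx":0.04,"dy":0.97,"dz":0.16,"wx":0,"wy":0,"wz":0,"gripper":80},
    {"dx":0.04,"dy":0.97,"dz":0.16,"wx":0,"wy":0,"wz":0,"gripper":80},
    {"dx":0.04,"dy":0.97,"dz":0.16,"wx":0,"wy":0,"wz":0,"gripper":80},
    {"dx":0.04,"dy":0.97,"dz":0.16,"wx":0,"wy":0,"wz":0,"gripper":80},
    {"dx":0.04,"dy":0.97,"dz":0.16,"wx":0,"wy":0,"wz":0,"gripper":80},
    {"dx":0.04,"dy":0.97,"dz":0.16,"wx":0,"wy":0,"wz":0,"gripper":80},
    {"dx":0.04,"dy":0.97,"dz":0.16,"wx":0,"wy":0,"wz":0,"gripper":80},
    {"dx":0,"dy":0,"dz":0,"wx":0,"wy":0,"wz":0,"gripper":80},
    {"dx":0,"dy":0,"dz":0,"wx":0,"wy":0,"wz":0,"gripper":80}
  ]
}}

```text
time: 13.97
tool_pos: [0.4253, 0.1291, 0.2696]
ee_rot: [-3.139, 0.522, -2.858]
wrist_force: [-0.4, -0.2, -0.4]
width: 0.0645
finger_force: 0.0
```

```bash
cat > m.py <<'E'
from h import *
from bench import eyes
import cv2,sys
c=eyes.get_calibration("wrist"); im=eyes.snapshot("wrist")[:,:,::-1]; cv2.imwrite(f"pics/{sys.argv[1]}.png",im)
hsv=cv2.cvtColor(im,cv2.COLOR_BGR2HSV)
for nm,m in dict(yel=cv2.inRange(hsv,(20,140,100),(34,255,255)),red=cv2.inRange(hsv,(0,150,90),(7,255,255))|cv2.inRange(hsv,(174,150,90),(180,255,255))).items():
    n,l,st,ce=cv2.connectedComponentsWithStats(m)
    for i in range(1,n):
        if st[i][4]>15:
            print(nm,st[i].tolist(),ce[i].round(1))
            if st[i][4]<600 and st[i][1]<280:
                for r in range(st[i][1],st[i][1]+st[i][3]):
                    x=np.where(l[r]==i)[0]; print("   ",r,x.min(),x.max(),end=";")
                print()
for y in(170,184,190): print(y,"ptr",proj(c,S2W(P,[[16,y,40]])).round(1).tolist(),"flag",proj(c,S2W(P,[[6,y,0],[6,y,30],[6,y,50]])).round(1).tolist())
E
python3 s.py; python3 m.py m1
```

```text
t 13.9667 u,y,h mm [-76.2 187.   99.1] F u,y,h [-0.6 -0.  -0.1] [ 0.122 -0.442  1.95   0.086  1.118 -1.749] rot [-0.     0.001 -0.005]
yel [104, 177, 23, 18, 290] [115.9 184.5]
    177 121 126;    178 109 126;    179 107 126;    180 107 126;    181 106 125;    182 106 125;    183 105 125;    184 105 124;    185 105 124;    186 104 124;    187 104 124;    188 104 125;    189 104 125;    190 105 125;    191 119 125;    192 120 126;    193 121 125;    194 123 123;
yel [311, 205, 8, 20, 111] [314.6 216.7]
    205 314 316;    206 314 316;    207 314 316;    208 314 316;    209 314 316;    210 314 316;    211 314 316;    212 314 316;    213 314 316;    214 313 316;    215 311 318;    216 311 318;    217 311 318;    218 311 318;    219 311 318;    220 311 318;    221 311 318;    222 311 318;    223 311 318;    224 311 318;
yel [446, 277, 29, 64, 824] [463.3 310.4]
yel [171, 297, 11, 44, 167] [173.8 321.1]
yel [467, 357, 4, 6, 16] [468.2 360.2]
red [322, 185, 8, 12, 86] [325.9 190.6]
    185 323 329;    186 323 329;    187 323 329;    188 323 329;    189 323 329;    190 323 329;    191 323 329;    192 323 329;    193 323 329;    194 322 329;    195 322 329;    196 323 329;
170 ptr [[309.6, 206.9]] flag [[310.3, 179.4], [309.6, 195.4], [309.1, 207.1]]
184 ptr [[321.0, 206.9]] flag [[321.1, 179.4], [321.0, 195.4], [320.9, 207.1]]
190 ptr [[325.9, 207.0]] flag [[325.8, 179.4], [325.9, 195.4], [326.0, 207.1]]
```

```bash
python3 - <<'E'
from h import *
p,R,o=cur()
t,Rt=tool_target(-68,-8,130); plan(p,R,t,Rt)
t2,R2=tool_target(-68,-8,65); plan(t,Rt,t2,R2)
R=68
th=np.linspace(3.0,3.85,8)
for a,b in zip(th[:-1],th[1:]): print(round(b,3),"dx",round(-R*(np.cos(b)-np.cos(a))/20,3),"dy",round(-R*(np.sin(b)-np.sin(a))/20,3))
E
```

```text
10 rows  d [-0.037 -0.971 -0.152] w [-0.001 -0.     0.003]
4 rows  d [0.    0.    0.812] w [0. 0. 0.]
3.121 dx 0.033 dy 0.411
3.243 dx -0.017 dy 0.412
3.364 dx -0.067 dy 0.407
3.486 dx -0.115 dy 0.396
3.607 dx -0.163 dy 0.379
3.729 dx -0.207 dy 0.357
3.85 dx -0.249 dy 0.329
```

Call:
{"name": "carry_out", "arguments": {
  "deltas": [
    {"dx":-0.04,"dy":-0.97,"dz":-0.16,"wx":0,"wy":0,"wz":0,"gripper":80},
    {"dx":-0.04,"dy":-0.97,"dz":-0.16,"wx":0,"wy":0,"wz":0,"gripper":80},
    {"dx":-0.04,"dy":-0.97,"dz":-0.16,"wx":0,"wy":0,"wz":0,"gripper":80},
    {"dx":-0.04,"dy":-0.97,"dz":-0.16,"wx":0,"wy":0,"wz":0,"gripper":80},
    {"dx":-0.04,"dy":-0.97,"dz":-0.16,"wx":0,"wy":0,"wz":0,"gripper":80},
    {"dx":-0.04,"dy":-0.97,"dz":-0.16,"wx":0,"wy":0,"wz":0,"gripper":80},
    {"dx":-0.04,"dy":-0.97,"dz":-0.16,"wx":0,"wy":0,"wz":0,"gripper":80},
    {"dx":-0.04,"dy":-0.97,"dz":-0.16,"wx":0,"wy":0,"wz":0,"gripper":80},
    {"dx":-0.04,"dy":-0.97,"dz":-0.16,"wx":0,"wy":0,"wz":0,"gripper":80},
    {"dx":-0.04,"dy":-0.97,"dz":-0.16,"wx":0,"wy":0,"wz":0,"gripper":80},
    {"dx":0,"dy":0,"dz":0,"wx":0,"wy":0,"wz":0,"gripper":80},
    {"dx":0,"dy":0,"dz":0,"wx":0,"wy":0,"wz":0,"gripper":80}
  ]
}}

```text
time: 15.02
tool_pos: [0.4704, -0.0626, 0.3028]
ee_rot: [-3.14, 0.524, -2.865]
wrist_force: [0.3, 0.8, -0.3]
width: 0.0644
finger_force: 0.0
```

```bash
python3 s.py
```

```text
t 15.0167 u,y,h mm [-67.5  -9.7 132.5] F u,y,h [ 0.3  0.7 -0.5] [-0.428 -0.341  1.818  0.345  1.266 -2.312] rot [ 0.003 -0.     0.002]
```

Descend, close, then crank by 0.85 rad.

Call:
{"name": "carry_out", "arguments": {
  "deltas": [
    {"dx":0.02,"dy":0.1,"dz":0.85,"wx":0,"wy":0,"wz":0,"gripper":80},
    {"dx":0,"dy":0,"dz":0.85,"wx":0,"wy":0,"wz":0,"gripper":80},
    {"dx":0,"dy":0,"dz":0.85,"wx":0,"wy":0,"wz":0,"gripper":80},
    {"dx":0,"dy":0,"dz":0.83,"wx":0,"wy":0,"wz":0,"gripper":80},
    {"dx":0,"dy":0,"dz":0,"wx":0,"wy":0,"wz":0,"gripper":255},
    {"dx":0,"dy":0,"dz":0,"wx":0,"wy":0,"wz":0,"gripper":255},
    {"dx":0,"dy":0,"dz":0,"wx":0,"wy":0,"wz":0,"gripper":255},
    {"dx":0,"dy":0,"dz":0,"wx":0,"wy":0,"wz":0,"gripper":255},
    {"dx":0,"dy":0,"dz":0,"wx":0,"wy":0,"wz":0,"gripper":255},
    {"dx":0,"dy":0,"dz":0,"wx":0,"wy":0,"wz":0,"gripper":255},
    {"dx":0,"dy":0,"dz":0,"wx":0,"wy":0,"wz":0,"gripper":255},
    {"dx":0,"dy":0,"dz":0,"wx":0,"wy":0,"wz":0,"gripper":255}
  ]
}}

```text
time: 16.02
tool_pos: [0.5021, -0.0502, 0.2451]
ee_rot: [-3.137, 0.525, -2.861]
wrist_force: [-1.4, -2.0, 2.3]
width: 0.0212
finger_force: 30.0
```

```bash
python3 s.py
```

```text
t 16.0167 u,y,h mm [-67.1  -6.4  65.5] F u,y,h [-0.5 -1.5  2.9] [-0.365 -0.247  1.864  0.339  1.113 -2.302] rot [ 0.003 -0.002 -0.002]
```

Call:
{"name": "carry_out", "arguments": {
  "deltas": [
    {"dx":0.033,"dy":0.411,"dz":0,"wx":0,"wy":0,"wz":0,"gripper":255},
    {"dx":-0.017,"dy":0.412,"dz":0,"wx":0,"wy":0,"wz":0,"gripper":255},
    {"dx":-0.067,"dy":0.407,"dz":0,"wx":0,"wy":0,"wz":0,"gripper":255},
    {"dx":-0.115,"dy":0.396,"dz":0,"wx":0,"wy":0,"wz":0,"gripper":255},
    {"dx":-0.163,"dy":0.379,"dz":0,"wx":0,"wy":0,"wz":0,"gripper":255},
    {"dx":-0.207,"dy":0.357,"dz":0,"wx":0,"wy":0,"wz":0,"gripper":255},
    {"dx":-0.249,"dy":0.329,"dz":0,"wx":0,"wy":0,"wz":0,"gripper":255},
    {"dx":0,"dy":0,"dz":0,"wx":0,"wy":0,"wz":0,"gripper":255}
  ]
}}

```text
time: 16.68
tool_pos: [0.5017, 0.0067, 0.254]
ee_rot: [-3.136, 0.53, -2.859]
wrist_force: [5.1, -2.4, 2.4]
width: 0.0213
finger_force: 30.0
```

```bash
python3 s.py; python3 m.py m2 | grep -v ';' 
```

```text
t 16.6833 u,y,h mm [-49.4  48.4  65.6] F u,y,h [ 4.8 -3.7 -0.1] [-0.222 -0.276  1.869  0.274  1.088 -2.145] rot [ 0.004 -0.006 -0.004]
yel [321, 174, 26, 26, 306] [334.3 186.4]
yel [452, 188, 15, 22, 159] [458.3 201. ]
yel [366, 278, 12, 63, 390] [372.4 312.2]
yel [268, 297, 6, 44, 139] [269.8 320.1]
red [446, 167, 13, 13, 125] [452.1 173. ]
170 ptr [[435.4, 190.6]] flag [[428.8, 160.9], [435.4, 177.8], [440.2, 190.2]]
184 ptr [[448.2, 190.7]] flag [[440.8, 161.0], [448.1, 177.8], [453.6, 190.3]]
190 ptr [[453.6, 190.7]] flag [[446.0, 161.0], [453.6, 177.8], [459.3, 190.3]]
```

Call:
{"name": "carry_out", "arguments": {
  "deltas": [
    {"dx":0,"dy":0,"dz":0,"wx":0,"wy":0,"wz":0,"gripper":80},
    {"dx":0,"dy":0,"dz":0,"wx":0,"wy":0,"wz":0,"gripper":80},
    {"dx":0,"dy":0,"dz":0,"wx":0,"wy":0,"wz":0,"gripper":80},
    {"dx":0,"dy":0,"dz":0,"wx":0,"wy":0,"wz":0,"gripper":80},
    {"dx":0,"dy":0,"dz":-0.85,"wx":0,"wy":0,"wz":0,"gripper":80},
    {"dx":0,"dy":0,"dz":-0.85,"wx":0,"wy":0,"wz":0,"gripper":80},
    {"dx":0,"dy":0,"dz":-0.85,"wx":0,"wy":0,"wz":0,"gripper":80},
    {"dx":0,"dy":0,"dz":-0.85,"wx":0,"wy":0,"wz":0,"gripper":80},
    {"dx":0.18,"dy":0.98,"dz":0,"wx":0,"wy":0,"wz":0,"gripper":80},
    {"dx":0.18,"dy":0.98,"dz":0,"wx":0,"wy":0,"wz":0,"gripper":80},
    {"dx":0.18,"dy":0.98,"dz":0,"wx":0,"wy":0,"wz":0,"gripper":80},
    {"dx":0.18,"dy":0.98,"dz":0,"wx":0,"wy":0,"wz":0,"gripper":80},
    {"dx":0.18,"dy":0.98,"dz":0.3,"wx":0,"wy":0,"wz":0,"gripper":80},
    {"dx":0.18,"dy":0.98,"dz":0.4,"wx":0,"wy":0,"wz":0,"gripper":80},
    {"dx":0.18,"dy":0.98,"dz":0.6,"wx":0,"wy":0,"wz":0,"gripper":80},
    {"dx":0,"dy":0,"dz":0.4,"wx":0,"wy":0,"wz":0,"gripper":80},
    {"dx":0,"dy":0,"dz":0,"wx":0,"wy":0,"wz":0,"gripper":80},
    {"dx":0,"dy":0,"dz":0,"wx":0,"wy":0,"wz":0,"gripper":80}
  ]
}}

```text
time: 18.23
tool_pos: [0.4249, 0.1267, 0.2677]
ee_rot: [-3.139, 0.522, -2.861]
wrist_force: [-0.4, -0.4, 1.0]
width: 0.0646
finger_force: 0.0
```

```bash
python3 s.py; python3 m.py m3
```

```text
t 18.2333 u,y,h mm [-78.  184.9  97.9] F u,y,h [ 0.1 -0.3  1.1] [ 0.116 -0.444  1.955  0.088  1.115 -1.753] rot [ 0.001  0.001 -0.002]
yel [175, 199, 29, 26, 380] [188.9 211.2]
    199 187 188;    200 187 190;    201 185 191;    202 184 192;    203 183 193;    204 182 194;    205 180 196;    206 179 197;    207 178 198;    208 178 199;    209 177 201;    210 176 202;    211 175 203;    212 176 202;    213 177 201;    214 178 200;    215 180 199;    216 181 198;    217 182 197;    218 183 196;    219 185 195;    220 186 195;    221 187 194;    222 189 193;    223 190 192;    224 191 191;
yel [325, 207, 8, 20, 111] [328.4 218.7]
    207 327 329;    208 327 329;    209 327 329;    210 327 329;    211 327 329;    212 327 329;    213 327 329;    214 327 329;    215 327 329;    216 327 330;    217 325 332;    218 325 332;    219 325 332;    220 325 332;    221 325 332;    222 325 332;    223 325 332;    224 325 332;    225 325 332;    226 325 332;
yel [446, 277, 29, 64, 827] [463.3 310.3]
yel [171, 297, 11, 44, 162] [173.9 321.6]
yel [467, 357, 4, 6, 16] [468.2 360.2]
red [325, 187, 7, 12, 84] [328.  192.5]
    187 325 331;    188 325 331;    189 325 331;    190 325 331;    191 325 331;    192 325 331;    193 325 331;    194 325 331;    195 325 331;    196 325 331;    197 325 331;    198 325 331;
170 ptr [[311.7, 208.7]] flag [[312.3, 181.0], [311.7, 197.1], [311.2, 208.9]]
184 ptr [[323.1, 208.7]] flag [[323.1, 181.0], [323.1, 197.1], [323.1, 208.9]]
190 ptr [[328.0, 208.7]] flag [[327.8, 181.0], [328.0, 197.1], [328.2, 208.9]]
```

Pointer and flag both sit at column 328, which puts them in line within about 0.5 mm. Next I'll check the crank angle numerically in the same picture.

```bash
python3 - <<'E'
from h import *
from bench import eyes
import cv2
c=eyes.get_calibration("wrist"); k=np.cos(np.pi/6); W=61/15.9+0
W=60.3/15.9
def pt(th,s,off=0):
    r=70-s*np.cos(th); h=s*np.sin(th); u=r*np.cos(W); y=-r*np.sin(W)
    return [u*k-h*.5,y,150+u*.5+h*k]
for th in(1.2,1.3,1.4,1.5,1.6): print(th,proj(c,S2W(P,[pt(th,s) for s in(0,30,60,92,95)])).round(0).tolist())
g=cv2.cvtColor(cv2.imread("pics/m3.png"),cv2.COLOR_BGR2GRAY)
sub=g[120:256:6,60:290:6]
for r,row in zip(range(120,256,6),sub): print(r,' '.join(f"{v//10:2d}" for v in row))
E
```

```text
1.2 [[165.0, 224.0], [141.0, 245.0], [112.0, 271.0], [73.0, 306.0], [69.0, 310.0]]
1.3 [[165.0, 224.0], [142.0, 243.0], [114.0, 267.0], [76.0, 299.0], [72.0, 302.0]]
1.4 [[165.0, 224.0], [144.0, 240.0], [117.0, 261.0], [80.0, 290.0], [76.0, 294.0]]
1.5 [[165.0, 224.0], [145.0, 238.0], [120.0, 256.0], [86.0, 281.0], [82.0, 284.0]]
1.6 [[165.0, 224.0], [147.0, 235.0], [124.0, 250.0], [92.0, 270.0], [89.0, 272.0]]
120 15 15 15  6  6  5  6  6  6  6  5  5  6  5  6  6  6  5  5  5  5  6  6  5  5  6  3 15 15 15 15 15 15 15 15 15 15 15 15
126 15 15 15  7  6  6  6  6  6  7  6  6  6  7  6  6  6  6  6  6  6  6  7  6  6  6  4  9 15 15 15 15 15 15 15 15 15 15 15
132 15 15 15 15 11 11  6  7  7  6  6  6  6  6  6  6  6  6  6  6  6  7  6  6 13  7  5  2 15 15 15 15 15 15 15 15 15 15 15
138 15 15 15 15 15 13  6  6  6  6  6  7  6  6  7  6  6  6  6  6  7  6  6  6 13 13  6  3 15 15 15 15 15 15 15 15 15 15 15
144 15 15 15 15 15  6  6  6  7  6  6  6  6  7  6  6  6  6  6  6  6  6  6  6  6  6  7  3 15 15 15 15 15 15 15 15 15 15 15
150 15 15 15 15 15 15  6  7  6  7  6  6  6  6  6  6  6  6  6  7  6  6  6  6  6  
[... 1397 characters left out ...]
17 18 17 16 14 15 15  6 13 12 10  8  6  5  5 14  7  7  7  2  2  2  6  4  2 15 14  7 15 15 15 15
228 15 15 15 15 15 16 18 17 14 13 17 17 17 17 17 14 15  6 10  8  6  6  7  3  4  3  2  2  2  6  6  7  7  7  4 13 13 13 13
234 15 15 15 15 15 17 17 12 17 17 17 18 17  1  1  1  0  7  5 10  8  5  3  3  6  3  2  2  2  7  6  7  7  7  1 12 15 15 15
240 15 15 15 15 16 17 12 16 17 16 17 15  1  0  1  0  0  1  6 12  7  5  3  6  7  4  2  2  2  6  7  7  7  4  1  9 15 15 15
246 15 15 15 15 17 16 11 17  8  8  0  1  1  1  0  0  1  1 14  7  8  9  9  6  6  3  2  2  6  7  7  7  7  1  2  5 15 15 15
252  8 15 15 15 17 13 13 17  0  0  0  1  1  0  1  1  0 17 11 17 17 16 13  7  7  4  2  2  7  7  7  7  1  0  1 15 15 15 15
```

```bash
python3 - <<'E'
import cv2,numpy as np
im=cv2.imread("pics/m3.png"); g=cv2.cvtColor(im,cv2.COLOR_BGR2GRAY)
m=(g<22).astype(np.uint8); m[:228]=0; m[320:]=0; m[:,:40]=0; m[:,172:]=0
n,l,st,ce=cv2.connectedComponentsWithStats(m); i=1+np.argmax(st[1:,4]); print(st[i],ce[i])
for r in range(230,315,4):
    x=np.where(l[r]==i)[0]; print(r,(x.min(),x.max()) if len(x) else None, ' '.join(str(v) for v in g[r,56:150:5]))
E
```

```text
[  66  230  106   90 4006] [132.8222666  269.49001498]
230 (np.int64(145), np.int64(155)) 154 153 155 154 152 155 142 169 180 176 133 139 175 181 178 176 176 178 8
234 (np.int64(138), np.int64(161)) 154 154 154 156 154 155 168 178 175 132 141 176 176 173 180 176 160 8 12
238 (np.int64(132), np.int64(164)) 154 154 156 155 154 155 168 174 145 126 175 177 176 175 174 51 9 3 8
242 (np.int64(125), np.int64(164)) 154 153 155 153 155 154 177 171 123 168 173 83 80 177 19 4 7 16 12
246 (np.int64(118), np.int64(163)) 154 153 152 155 154 166 176 161 119 173 171 79 75 14 10 10 16 5 11
250 (np.int64(112), np.int64(160)) 153 155 153 155 154 167 170 132 129 170 171 44 8 19 16 9 1 17 10
254 (np.int64(105), np.int64(155)) 71 66 154 156 154 171 169 117 157 169 10 13 8 1 9 16 9 8 8
258 (np.int64(98), np.int64(171)) 70 66 148 154 156 172 170 111 147 16 9 8 16 16 17 15 14 12 25
262 (np.int64(92), np.int64(170)) 69 67 63 155 155 169 170 59 11 4 1 15 21 19 16 20 11 16 4
266 (np.int64(88), np.int64(171)) 68 68 71 154 155 171 91 28 24 21 17 16 13 15 21 11 22 13 17
270 (np.int64(99), np.int64(171)) 67 65 69 1
[... 361 characters left out ...]
) 66 73 69 67 19 22 17 15 26 16 12 11 14 23 22 7 17 19 14
290 (np.int64(69), np.int64(171)) 68 61 59 21 17 18 7 14 13 14 13 6 17 18 16 16 12 15 16
294 (np.int64(164), np.int64(171)) 36 36 27 32 33 30 33 32 30 28 27 26 36 29 29 28 29 32 37
298 (np.int64(162), np.int64(171)) 49 34 32 35 25 31 31 25 33 30 37 27 31 28 25 27 32 33 32
302 (np.int64(162), np.int64(171)) 59 45 44 46 47 43 47 46 46 43 45 42 43 39 42 45 45 43 37
306 (np.int64(164), np.int64(170)) 67 44 40 42 49 46 46 44 46 41 45 46 37 41 42 44 42 44 32
310 (np.int64(163), np.int64(170)) 87 89 46 45 41 40 43 38 43 42 44 42 42 38 40 43 40 47 39
314 (np.int64(163), np.int64(169)) 120 119 45 42 45 39 43 42 39 44 42 50 43 40 42 41 45 40 41
```

The grip end is at about (90,270). That matches 1.55–1.6 rad, so the crank is out and past the latch point. The pointer is in line and the robot is touching nothing, so I'm handing in.

```bash
python3 -c "
from bench import robot
print(robot.close_job())"
```

```text
the job is handed in; nothing more can be done
None
```

I handed the job in at about 18 s: the crank is out at about 1.55–1.6 rad, latched as far as the pull test and pictures show, and the yellow pointer is in line with the red flag to about 0.5 mm, with the arm clear of everything.

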